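# Cure the lid of a sensor package: boat into the workholder, UV lamp held over the lid

### The job

Take the carrier boat by its upright grip and slide it, with the sensor package staying in its pocket, between the guide rails of the workholder until it is fully home against the end stop, and let it go. Then lift the cordless UV lamp out of its charging stand, carry it over to the boat, clear of the probe positioners, and finish while still holding it, upright and still, with its window about 6 mm above the package's glass lid, centred on the lid and with the long sides of window and lid parallel. The lid's glue is not cured yet, so neither lamp nor fingers may touch the package; do not knock the positioners, and leave the other things on the slab where they are.

Things in the scene. Friction and masses are not known exactly. Their poses are not given: they have to be found in the camera images.
- holder: workholder, fixed on the marble slab (slab top z = 0.040): aluminium block 120 (x) x 100 (y) mm with two steel guide rails on top. Origin: centre of its underside. The boat slides in along its +x, from the open mouth at its -x end, on the block's flat top (24 mm up, x = -60..60 mm). Channel between the rails 64 mm wide; end stop: a bar across it at x = +55 mm.
- stop (a point): middle of the end stop's near face at the channel floor, (55, 0, 24) mm from holder's origin, same axes; the boat's nose comes here. For 95 mm before the stop the rails have lips, 6 mm inward each side, underside 9.5 and top 12.5 mm above the floor, so the boat enters only from the mouth; the 20 mm before that is a lead-in, sides flaring to about 80 mm, lips bent up.
- boat_grip (a point): where to hold the boat: middle of its upright black grip block (22 mm along x, 20 mm along y, top 14 mm above this point). The boat is a loose aluminium plate 110 x 60 x 6 mm; its underside is 30 mm below this point. +x runs from grip to nose, z up; the plate lies at x = 27..137 mm, joined to the grip by a 20 mm wide tongue. 0.12 to 0.18 kg, centre of mass some 55 mm ahead of the grip.
- boat_nose (a point): middle of the boat's front edge at its underside: 137 mm ahead of boat_grip (+x) and 30 mm below it; same axes
- lid (a point): centre of the top of the glass lid of the sensor package: loose white ceramic body 20 (x) x 40 (y) x 6 mm with a glass lid 15 x 34 x 1.5 mm (long along y), a dark sensor under it. It lies in the boat's forward pocket (4 mm deep, 1 mm play), this point 104 mm ahead of boat_grip, 20.5 mm below it and 3.5 mm above the plate's top. The rear pocket is empty.
- stand: charging stand of the lamp, fixed on the slab: black base plate 90 x 80 mm with an open rectangular socket 50 (x) x 68 (y) mm outside, 34 mm high, 6 mm walls. Origin: centre of its underside. The lamp stands on the socket's floor, 6 mm up, with about 2 mm of play.
- lamp_grip (a point): where to hold the cordless UV lamp, on its upright middle axis: 82 mm above its underside, 31 mm below its top. Lamp 113 mm tall, about 0.2 kg: finned aluminium head 34 (x) x 52 (y) x 34 mm below, grey handle 26 (x) x 38 (y) mm above it. z up, y along the long side. It starts upright, head down, in the stand's socket, with the stand's yaw.
- lamp_window (a point): centre of the lamp's light window (24 x 44 mm, long along y), in the middle of the flat underside of its head, 82 mm below lamp_grip; same axes
- positioner_left: probe positioner on a magnetic base (fixed), on the left (+y) of the workholder: dark stack of stages 56 x 56 mm, 102 mm tall, with thimble screws up to 45 mm from its axis and a thin probe arm towards the workholder, 58 to 72 mm high, 52 mm long. Origin: centre of its underside.
- positioner_right: the same on the right (-y) of the workholder, its arm towards +y
- chip_box: bystander: one flat chip box, 54 x 54 x 13 mm, near the front of the slab; origin: centre of its underside
- chip_stack: bystander: stack of three chip boxes, 54 x 54 x 39 mm, at the far left of the slab; origin: centre of its underside
- bottle: bystander: white bottle, 60 mm across, 140 mm tall, at the far right of the slab; origin: centre of its underside
- tweezers: bystander: steel tweezers lying flat, 130 mm long, 6 mm high, near the front of the slab; origin near their middle
- wafer_case: bystander: round flat wafer case, 84 mm across, 12 mm high, on the left of the slab; origin: centre of its underside

How it is judged:
By the outcome, as a careful person would: the job done as asked, in the order asked, and still so for the second after the job is handed in, while the arm keeps its last pose, push and grip.
It also fails if it takes over 62 s, if anything falls off the work surface, if the arm or the gripper's body presses on something with over 40 N, if the wrist force passes 120 N, or if a joint passes its speed limit or range.

### The arm

A 6-joint arm with a two-finger parallel gripper is mounted at the origin on the work surface. World frame = base frame: x ahead of the robot, y to its left, z up, the work surface at z = 0. Lengths are in mm, angles in rad, forces in N, time in s.
With the tool pointing down it reaches from about 350 to 975 mm from the base axis. Payload 7.1 kg.
Tool frame: the origin (TCP) lies on the mounting face of the last link; the fingertips stand 182 mm ahead of it and the grasp point (between the pads) lies 163 mm ahead of it; z points along the fingers, y is the direction in which the jaws open and shut (so a half turn about z gives the same grasp; the last joint's range is limited). The gripper opens to 88 mm and grips with 3 to 60 N. Pads are 20 mm wide; open, the fingers measure 115 mm over their backs; the gripper's body (75 mm by 178 mm) begins 61 mm behind the grasp point.
Start: joints at [1.26, 0.423, 1.63, -0, 1.089, -0.019], TCP at [179.766, 598.574, 404.675] pointing down, gripper open.
Joint ranges: [-3, 3], [-0.9, 2.11], [0.09, 2.58], [-1.31, 4.45], [0.11, 2.69], [-2.54, 2.54]. Speed limits (rad/s): [2.39, 2.39, 3.01, 3.14, 3.14, 3.14].

### API

Orientations are given as a rotation vector (axis times angle).
In Python, from workcell import ctrl, optics, nets gives the robot as it stands.
- The arm moves only by the tool send_rows, never from a script. Its argument "rows" is a list of rows, each an object with "offset": the shift along the tool's x, y, z in m, a list of three; "twist": the turn, a rotation vector about the tool's x, y, z in degrees, a list of three. A call has exactly 5 rows; each row shifts and turns the pose as measured when the row begins, along the tool's axes as they then stand; what a row does not reach is not made up. A row lasts 1/12 s, in which the tool goes at most 41.7 mm and 7.16 degrees, less where a joint would pass 70% of its speed; a pose out of reach is approached as far as the arm can. A call is refused whole if a number of a shift passes 0.0417 or a number of a turn 7.16, either way. A call with a gripper value outside its range is refused whole. "gripper" is the finger opening in m, from 0 to 0.0878, set as the call begins (left out, the last holds). The fingers move at their own pace and stop on an object; the grip force is fixed at half the most. Time passes only in rows, so rows that do not move let the fingers close, or fill a call up. It gives the time, the measured TCP pose, the force and the opening at its end, in the units of the state.
- ctrl.get_obs(): the state, without advancing time (a new reading comes with each control period).
- optics.get_image(name): name is "scene" or "top" or "wrist"; returns (picture, depth): 400x640x3 uint8, blue, green, red; 400x640 float32, mm along the optical axis (not along the pixel's ray), 0 where there is no reading.
- optics.camera_info(name): a dict with "K" (3x3 intrinsics, pixels), "k1" (the pictures are not rectified: a ray, as slopes to the right and down, at radius r is drawn at 1 + k1 r^2 times it, then the intrinsics apply), "pose" (4x4, takes a point from camera to world coordinates). Camera axes: x right, y down, z forward; pixel columns grow to the right and rows downward; lengths in mm; the calibration is good to about 2 mm. A picture is of the moment at which its call begins: read the wrist's pose just before it. camera_info takes no time and is no camera call; for the wrist camera it gives the pose at the moment of the call.
- ctrl.close_job(): hands the job in, once; it reports no verdict.
Trained networks look in the newest picture that a camera, given by its name, has taken for a name from the list of things; names that differ only in an ending like _2 or _b are one class to them, and where a whole thing is asked for, a point or a joint stands for the part that bears it (a point fixed in the world has none). Each returns a list of dicts, best first, with "conf" (0 to 1); they miss things now and then, are a little off and sometimes report something else, mostly with a low value. They report only what shows in the picture. A call takes as long as a camera call.
- nets.spot_in(camera, label): "extent" ([left, top, right, bottom] in pixels, round what is visible of it).
- nets.spot_point(camera, label): "position" ([column, row] in pixels: a listed point, or the origin of a listed thing).
The state is a dict: "t": time; "qpos": joint angles; "qvel": joint speeds; "joint_torque": joint torques, N m; "ee_pos": TCP position; "orientation": TCP orientation; "ft_force": force on the tool from outside, world axes, zero at the start; "moment": the same for the moment, N m; "width": finger opening in mm.
Only numpy, scipy, OpenCV 4.12 (cv2) and the standard library are available. Lean on these libraries where they do the work, as an engineer would, in place of code of your own. Each camera call takes 0.05 s, during which the arm holds its last target. There are 200 camera calls.

## Working session

There is one attempt and no reset: what is moved stays moved. The work goes in short steps, Python scripts to look and compute and a tool call to move; the robot and the scene stay as the last step left them, time stands still between calls to the robot, and variables do not carry over. Pictures are saved under pics/ and viewed, about 8 in all and at most 12, crops included, and the job is handed in when it is done.

Besides the shell and the picture viewer there is one more tool, called after "Emit:" as name(argument=value, ...), one argument or row to a line, values as JSON. send_rows: Moves the arm, as the interface text tells. Its arguments: {"type":"object","properties":{"rows":{"type":"array"},"gripper":{"type":"number"}},"required":["rows"]}

```bash
mkdir -p pics; ls
cat > h.py <<'E'
import numpy as np, cv2
from scipy.spatial.transform import Rotation as R
from workcell import ctrl, optics, nets
def ray(info,px):
    K=np.array(info["K"]);d=np.array([(px[0]-K[0,2])/K[0,0],(px[1]-K[1,2])/K[1,1]]);u=d.copy()
    for _ in range(20): u=d/(1+info["k1"]*(u@u))
    return u
def atz(info,px,z):
    u=ray(info,px);T=np.array(info["pose"]);d=T[:3,:3]@np.array([u[0],u[1],1]);o=T[:3,3]
    return o+d*(z-o[2])/d[2]
def proj(info,P):
    T=np.array(info["pose"]);c=T[:3,:3].T@(np.array(P)-T[:3,3]);u=c[:2]/c[2];u=u*(1+info["k1"]*(u@u));K=np.array(info["K"])
    return np.array([K[0,0]*u[0]+K[0,2],K[1,1]*u[1]+K[1,2]])
def cloud(info,depth):
    K=np.array(info["K"]);v,u=np.mgrid[0:400,0:640]
    d=np.stack([(u-K[0,2])/K[0,0],(v-K[1,2])/K[1,1]],-1).astype(float);w=d.copy()
    for _ in range(15): w=d/(1+info["k1"]*(w**2).sum(-1,keepdims=True))
    T=np.array(info["pose"]);c=np.concatenate([w,np.ones((400,640,1))],-1)*depth[...,None]
    P=c@T[:3,:3].T+T[:3,3];P[depth<=0]=np.nan
    return P
def st():
    o=ctrl.get_obs();Rm=R.from_rotvec(o["orientation"]).as_matrix();p=np.array(o["ee_pos"])
    return o,p,Rm
E
python3 - <<'E'
from h import *
np.set_printoptions(precision=3,suppress=True)
o,p,Rm=st();print(o["t"],p,Rm)
zz={"holder":40,"stop":64,"boat_grip":70,"boat_nose":40,"lid":49.5,"stand":40,"lamp_grip":128,"positioner_left":40,"positioner_right":40,"chip_box":40,"bottle":40}
for c in ["top","scene"]:
    im,d=optics.get_image(c);cv2.imwrite(f"pics/{c}0.png",im);i=optics.camera_info(c);np.savez(f"{c}0.npz",im=im,d=d,**{k:np.array(v) for k,v in i.items()})
    print(c,np.array(i["pose"])[:3],i["K"],i["k1"])
    for n,z in zz.items():
        for r in nets.spot_point(c,n)[:2]: print(n,round(r["conf"],2),np.round(r["position"],1),atz(i,r["position"],z))
E
```

```text
pics
0.0 [179.676 598.342 403.952] [[-0.958  0.288 -0.   ]
 [ 0.288  0.958 -0.001]
 [ 0.    -0.001 -1.   ]]
top [[   0.04    -0.979    0.2    361.653]
 [  -0.999   -0.038    0.013   12.469]
 [  -0.005   -0.2     -0.98  1171.383]] [[510.505   0.    325.718]
 [  0.    510.505 203.943]
 [  0.      0.      1.   ]] 0.016213336088865066
holder 0.89 [329.1 187.5] [630.522  21.582  40.   ]
holder 0.69 [211.7 230.7] [521.031 280.375  40.   ]
stop 0.72 [335.8 162.4] [683.394   8.564  64.   ]
boat_grip 0.7 [281.7 280.2] [416.112 114.681  70.   ]
boat_grip 0.59 [458.5 284.9] [ 421.327 -261.885   70.   ]
boat_nose 0.65 [466.1 224.9] [ 556.45  -287.965   40.   ]
lid 0.47 [462.7 234.8] [ 532.349 -277.627   49.5  ]
stand 0.91 [211.5 233.5] [514.707 280.284  40.   ]
lamp_grip 0.93 [203.3 226.5] [516.709 277.633 128.   ]
positioner_left 0.55 [277.1 171. ] [664.735 142.218  40.   ]
positioner_right 0.94 [389.8 196. ] [ 616.057 -116.679   40.   ]
chip_box 0.75 [278.5 282.4] [412.551 124.204  40.   ]
bottle 0.62 [453.  170.7] [ 680.885 -259.989   40.   ]
scene [[   0.721    0.502   -0.478 1137.546]
 [   0.693   -0.534    0.484 -535.73 ]
 [  -0.012   -0.68    -0.733 1011.426]] [[507.104   0.    325.31 ]
 [  0.    507.104 192.072]
 [  0.      0.      1.   ]] -0.15347482473136084
holder 0.57 [336.2 240.7] [633.571   8.702  40.   ]
stop 0.6 [349.5 245.6] [678.296   6.     64.   ]
boat_grip 0.6 [189.2 251. ] [ 422.691 -265.56    70.   ]
boat_nose 0.73 [220.7 299.7] [ 560.718 -287.582   40.   ]
boat_nose 0.51 [430.3 205.5] [732.243 255.95   40.   ]
lid 0.45 [212.9 286.9] [ 527.678 -281.595   49.5  ]
stand 0.85 [370.6 161.6] [515.561 274.467  40.   ]
lamp_grip 0.83 [373.8 137.4] [518.049 277.602 128.   ]
positioner_right 0.69 [294.2 267.5] [ 616.307 -114.593   40.   ]
chip_box 0.53 [310.  170.7] [418.621 134.24   40.   ]
bottle 0.58 [270.2 330.1] [ 694.992 -260.77    40.   ]
```

Run:
```python
import cv2,numpy as np
im=cv2.imread("pics/top0.png");cv2.imwrite("pics/top0c.png",cv2.resize(im[120:320,160:500],None,fx=2.35,fy=2.35,interpolation=cv2.INTER_CUBIC))
```

```text
(no output)
```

View pics/top0c.png

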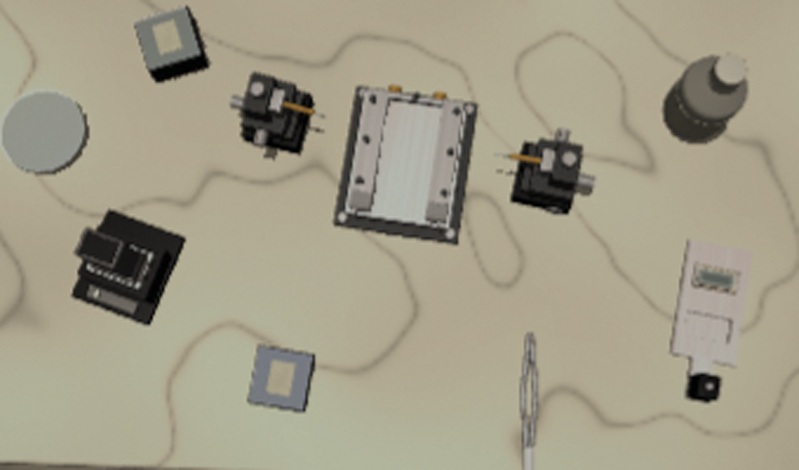

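View pics/scene0.png

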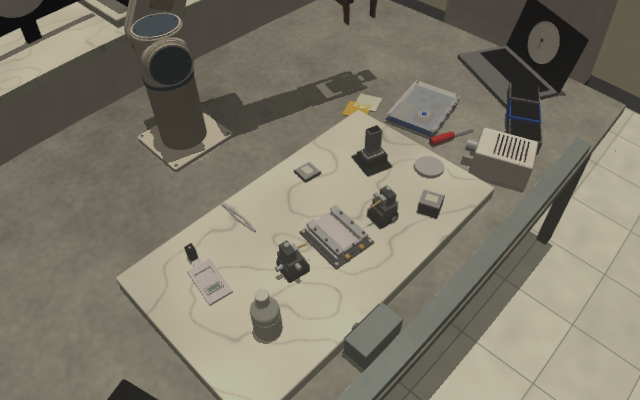

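The top picture shows the lamp and stand on the left (crop 120,260), the holder with its open mouth facing the robot (crop 405,165), the positioners at crop (275,115) and (545,170), and the boat on the right with its grip at (704,386) and its package at (715,280). The scene view agrees. The network's 0.70 boat_grip at (281,280) is really the chip box.

```bash
cat >> h.py <<'E'
np.set_printoptions(precision=3,suppress=True)
def delta(target,yaw_y=None):
    """tool-frame move (mm) of the TCP to target, and turn to make tool z down, tool y at yaw_y (deg from +Y, or +180)"""
    o,p,Rm=st();d=Rm.T@(np.array(target)-p);out=[d]
    if yaw_y is not None:
        a=np.radians(yaw_y);y=np.array([-np.sin(a),np.cos(a),0])
        if y@Rm[:,1]<0:y=-y
        z=np.array([0,0,-1.]);G=np.stack([np.cross(y,z),y,z],1)
        out.append(R.from_matrix(Rm.T@G).as_rotvec(degrees=True))
    print("t",o["t"],"tcp",p,"q",o["qpos"],"F",o["ft_force"],"w",o["width"]);print("move mm / turn deg",*out);return out
E
python3 - <<'E'
from h import *
o,p,Rm=st();T=np.array(optics.camera_info("wrist")["pose"]);print(Rm.T@(T[:3,3]-p),Rm.T@T[:3,:3],optics.camera_info("wrist")["K"])
z=np.load("top0.npz");i={k:z[k] for k in("K","k1","pose")};P=cloud(i,z["d"])
# yaw estimates from depth: lamp top, boat plate, holder rails
def rect(m,n):
    Q=P[...,:2][m].astype(np.float32);r=cv2.minAreaRect(Q);print(n,m.sum(),r,np.median(P[...,2][m]))
X,Y,Z=P[...,0],P[...,1],P[...,2]
rect((Z>140)&(Z<175)&(abs(X-516)<50)&(abs(Y-277)<50),"lamp top")
rect((Z>43)&(Z<60)&(abs(X-500)<80)&(abs(Y+280)<60),"boat")
rect((Z>58)&(Z<90)&(abs(X-630)<90)&(abs(Y-15)<70),"holder")
rect((Z>43)&(Z<60)&(abs(X-516)<70)&(abs(Y-277)<70),"stand base")
E
```

```text
[76.248 -0.3   20.113] [[-0.001 -0.961 -0.278]
 [ 1.    -0.001  0.   ]
 [-0.001 -0.278  0.961]] [[355.08    0.    323.983]
 [  0.    355.08  200.474]
 [  0.      0.      1.   ]]
lamp top 265 ((515.9414672851562, 273.4741516113281), (38.870853424072266, 25.820083618164062), 71.19325256347656) 157.5035877389953
boat 1262 ((500.28497314453125, -279.1226501464844), (158.28680419921875, 118.33861541748047), 0.253585547208786) 45.71592660939666
holder 2427 ((630.9940185546875, 13.933055877685547), (100.14704132080078, 132.2393341064453), 83.56710052490234) 65.69368242746009
stand base 773 ((515.5692138671875, 277.05816650390625), (138.698486328125, 139.44439697265625), 0.38118770718574524) 46.0356702829979
```

Emit:
send_rows(
  rows=[
    {"offset": [-0.026, -0.0235, 0], "twist": [0, 0, 0]},
    {"offset": [-0.026, -0.0235, 0], "twist": [0, 0, 0]},
    {"offset": [-0.026, -0.0235, 0], "twist": [0, 0, 0]},
    {"offset": [-0.026, -0.0235, 0], "twist": [0, 0, 0]},
    {"offset": [-0.026, -0.0235, 0], "twist": [0, 0, 0]},
  ],
  gripper=0.0878,
)

```text
t: 1.62
ee_pos: [270.3, 448.9, 404.1]
orientation: [-0.443, -3.11, -0.007]
ft_force: [0.4, 0.4, 0.7]
width: 87.6
```

Emit:
send_rows(
  rows=[
    {"offset": [-0.026, -0.0235, 0], "twist": [0, 0, 0]},
    {"offset": [-0.026, -0.0235, 0], "twist": [0, 0, 0]},
    {"offset": [-0.026, -0.0235, 0], "twist": [0, 0, 0]},
    {"offset": [-0.026, -0.0235, 0], "twist": [0, 0, 0]},
    {"offset": [-0.026, -0.0235, 0], "twist": [0, 0, 0]},
  ],
)

```text
t: 2.03
ee_pos: [365.0, 292.2, 404.4]
orientation: [0.439, 3.109, 0.01]
ft_force: [-0.1, 0.7, -0.3]
width: 87.7
```

Emit:
send_rows(
  rows=[
    {"offset": [-0.026, -0.0235, 0], "twist": [0, 0, 0]},
    {"offset": [-0.026, -0.0235, 0], "twist": [0, 0, 0]},
    {"offset": [-0.026, -0.0235, 0], "twist": [0, 0, 0]},
    {"offset": [-0.026, -0.0235, 0], "twist": [0, 0, 0]},
    {"offset": [-0.026, -0.0235, 0], "twist": [0, 0, 0]},
  ],
)

```text
t: 2.45
ee_pos: [460.4, 135.0, 405.3]
orientation: [0.438, 3.106, 0.013]
ft_force: [0.9, 1.3, -0.3]
width: 88.0
```

Emit:
send_rows(
  rows=[
    {"offset": [-0.026, -0.0235, 0], "twist": [0, 0, 0]},
    {"offset": [-0.026, -0.0235, 0], "twist": [0, 0, 0]},
    {"offset": [-0.026, -0.0235, 0], "twist": [0, 0, 0]},
    {"offset": [-0.026, -0.0235, 0], "twist": [0, 0, 0]},
    {"offset": [0, 0, 0], "twist": [0, 0, 0]},
  ],
)

```text
t: 2.87
ee_pos: [539.5, 4.5, 406.3]
orientation: [0.444, 3.1, 0.013]
ft_force: [0.1, 0.4, -0.2]
width: 88.0
```

```bash
cat > look.py <<'E'
import sys
from h import *
def look(name,zz):
    info=optics.camera_info("wrist");im,d=optics.get_image("wrist");cv2.imwrite(f"pics/{name}.png",im)
    np.savez(f"{name}.npz",im=im,d=d,**{k:np.array(v) for k,v in info.items()})
    for n,z in zz.items():
        for r in nets.spot_point("wrist",n)[:2]: print(n,round(r["conf"],2),np.round(r["position"],1),atz(info,r["position"],z))
    return info,im,d,cloud(info,d)
E
python3 - <<'E'
from look import *
delta([560,0,404],-8)
i,im,d,P=look("w1",{"holder":40,"stop":64,"positioner_left":40,"positioner_right":40,"lamp_grip":128})
E
```

```text
t 2.8667 tcp [539.546   4.518 406.302] q [-0.015  0.294  1.821  0.008  1.015 -1.306] F [ 0.056  0.384 -0.185] w 88.03182520593667
move mm / turn deg [-20.878   1.383   2.503] [ 0.527  0.555 -8.306]
holder 0.59 [352.  247.2] [624.702  14.001  40.   ]
holder 0.47 [364.5 308.2] [701.158   8.166  40.   ]
stop 0.95 [363.4 308. ] [684.284   8.343  64.   ]
positioner_left 0.61 [477.7 246.8] [663.667 143.992  40.   ]
positioner_left 0.61 [573.  274.1] [730.467 245.937  40.   ]
```

View pics/w1.png

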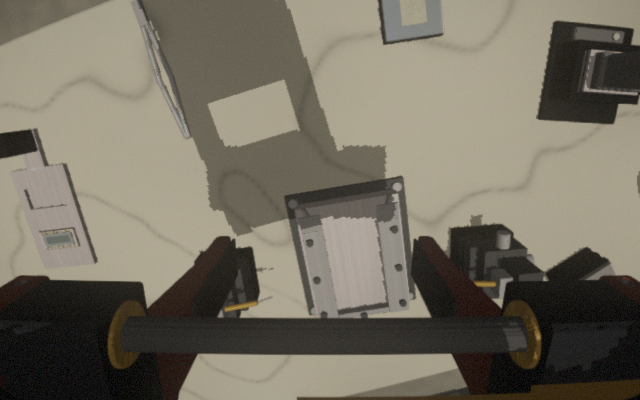

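The wrist view shows the holder between the fingers: mouth corners at about (287,195) and (402,178), stop bar at about (363,308). The boat is at far left with its lid at (58,238), and the lamp is at top right.

Run:
```python
from h import *
z=np.load("w1.npz");i={k:z[k] for k in("K","k1","pose")};P=cloud(i,z["d"]);X,Y,Z=P[...,0],P[...,1],P[...,2]
for px in [(287,195),(403,178),(308,316),(415,301)]: print(px,atz(i,px,64))
v,u=np.mgrid[0:400,0:640]
m=(Z>58)&(Z<85)&(u>280)&(u<420)&(v>170)&(v<325)
print(cv2.minAreaRect(P[...,:2][m].astype(np.float32)),m.sum(),np.percentile(Z[m],[5,25,50,75,95]))
m2=m&(Z>70);r=cv2.minAreaRect(P[...,:2][m2].astype(np.float32));print("rails",r)
m3=m&(Z<67)&(u>322)&(u<385)&(v>215);r=cv2.minAreaRect(P[...,:2][m3].astype(np.float32));print("floor",r,np.median(Z[m3]))
g=cv2.resize(z["im"][165:330,270:430],None,fx=4.5,fy=3.6,interpolation=cv2.INTER_CUBIC);cv2.imwrite("pics/w1c.png",g)
```

```text
(287, 195) [544.642 -29.942  64.   ]
(403, 178) [559.693  78.698  64.   ]
(308, 316) [676.835 -50.071  64.   ]
(415, 301) [692.07   62.208  64.   ]
((630.3460083007812, 13.637931823730469), (100.27316284179688, 134.42491149902344), 83.38993072509766) 11562 [62.959 63.858 64.775 76.368 78.627]
rails ((625.5557861328125, 14.275032043457031), (92.29048919677734, 123.76477813720703), 83.52692413330078)
floor ((629.276611328125, 13.785045623779297), (53.90509796142578, 104.9720230102539), 83.10032653808594) 64.00207047609416
```

View pics/w1c.png

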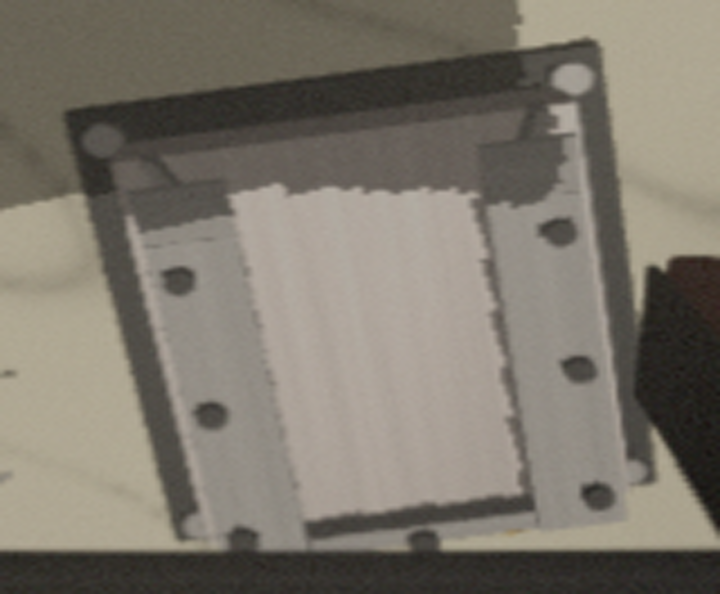

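The crop shows the holder's dark block border, with the mouth at the top, the rails, and the stop bar at the bottom (crop about (420,510)). I'll read height profiles to fix its pose.

Run:
```python
from h import *
z=np.load("w1.npz");i={k:z[k] for k in("K","k1","pose")};P=cloud(i,z["d"])
a=np.radians(-6.6);c=np.array([630,13.8]);A=np.array([[np.cos(a),-np.sin(a)],[np.sin(a),np.cos(a)]])
q=(P[...,:2]-c)@A;x,y,Z=q[...,0],q[...,1],P[...,2]
def prof(t,m,lo,hi,s=2):
    print([(b,round(float(np.nanmedian(Z[m&(t>=b)&(t<b+s)])),0)) for b in np.arange(lo,hi,s) if (m&(t>=b)&(t<b+s)).sum()>2])
print("x");prof(x,abs(y)<20,-76,-50);prof(x,abs(y)<20,40,76)
print("y");
for xx in(-30,20):prof(y,abs(x-xx)<10,-60,60)
# stop/rail inner edges as function of position, for yaw
def edge(t,m,thr,lo,hi):
    b=np.arange(lo,hi,.5);mm=m&(t>lo)&(t<hi)
    tt=t[mm];zz=Z[mm];o=np.argsort(tt);tt,zz=tt[o],zz[o]
    best=min(range(2,len(tt)-2),key=lambda k:((zz[:k]>thr)!=(zz[0]>thr)).sum()*0+ (zz[:k]>thr).sum()+(zz[k:]<thr).sum() if zz[-5:].mean()>thr else (zz[:k]<thr).sum()+(zz[k:]>thr).sum())
    return tt[best]
for xs in np.arange(-35,45,10):
    m=abs(x-xs)<5;print(xs,"L",round(edge(y,m,70,15,40),1),"R",round(edge(y,m,70,-40,-15),1),"outer",round(edge(y,m,52,42,60),1),round(edge(y,m,52,-60,-42),1))
for ys in np.arange(-20,21,10): print(ys,"mouth",round(edge(x,abs(y-ys)<5,52,-75,-50),1),"stop",round(edge(x,abs(y-ys)<4,68,40,60),1))
```

```text
x
[(np.int64(-76), 41.0), (np.int64(-74), 46.0), (np.int64(-72), 46.0), (np.int64(-70), 46.0), (np.int64(-68), 46.0), (np.int64(-66), 53.0), (np.int64(-64), 63.0), (np.int64(-62), 64.0), (np.int64(-60), 64.0), (np.int64(-58), 64.0), (np.int64(-56), 64.0), (np.int64(-54), 64.0), (np.int64(-52), 64.0)]
[(np.int64(40), 64.0), (np.int64(42), 64.0), (np.int64(44), 64.0), (np.int64(46), 64.0), (np.int64(48), 64.0), (np.int64(50), 70.0), (np.int64(52), 74.0), (np.int64(54), 74.0), (np.int64(56), 74.0)]
y
[(np.int64(-60), 46.0), (np.int64(-58), 46.0), (np.int64(-56), 46.0), (np.int64(-54), 46.0), (np.int64(-52), 46.0), (np.int64(-50), 64.0), (np.int64(-48), 64.0), (np.int64(-46), 77.0), (np.int64(-44), 77.0), (np.int64(-42), 77.0), (np.int64(-40), 77.0), (np.int64(-38), 77.0), (np.int64(-36), 77.0), (np.int64(-34), 77.0), (np.int64(-32), 77.0), (np.int64(-30), 76.0), (np.int64(-28), 76.0), (np.int64(-26), 64.0), (np.int64(-24), 64.0), (np.int64(-22), 64.0), (np.int64(-20), 64.0), (np.int64(-18), 64.0), (np.int64(-16), 64.0), (np.int64(-14), 64.0), (np.int64(-12), 64.0), (np.int64(-10), 64.0)
[... 1683 characters left out ...]
77.0), (np.int64(30), 77.0), (np.int64(32), 77.0), (np.int64(34), 76.0), (np.int64(36), 76.0), (np.int64(38), 77.0), (np.int64(40), 76.0), (np.int64(42), 77.0), (np.int64(44), 77.0), (np.int64(48), 64.0), (np.int64(52), 47.0), (np.int64(54), 46.0), (np.int64(56), 46.0), (np.int64(58), 46.0)]
-35 L 25.9 R -26.3 outer 53.1 -49.4
-25 L 25.7 R -26.9 outer 53.0 -49.4
-15 L 25.6 R -27.0 outer 52.8 -49.1
-5 L 25.7 R -26.4 outer 53.0 -49.3
5 L 25.7 R -26.3 outer 53.1 -49.5
15 L 25.6 R -26.8 outer 52.9 -49.5
25 L 25.6 R -26.5 outer 52.7 -49.5
35 L 25.8 R -26.9 outer 52.9 -49.5
-20 mouth -64.5 stop 50.9
-10 mouth -64.5 stop 50.0
0 mouth -64.5 stop 50.1
10 mouth -64.6 stop 50.3
20 mouth -75.0 stop 50.2
```

Emit:
send_rows(
  rows=[
    {"offset": [0.0033, -0.0322, 0.006], "twist": [0, 0, 0]},
    {"offset": [0.0033, -0.0322, 0.006], "twist": [0, 0, 0]},
    {"offset": [0.0033, -0.0322, 0.006], "twist": [0, 0, 0]},
    {"offset": [0.0033, -0.0322, 0.006], "twist": [0, 0, 0]},
    {"offset": [0.0033, -0.0322, 0.006], "twist": [0, 0, 0]},
  ],
)

```text
t: 3.58
ee_pos: [476.2, -134.0, 375.1]
orientation: [0.405, 3.103, 0.018]
ft_force: [0.5, -0.0, -0.4]
width: 87.8
```

Emit:
send_rows(
  rows=[
    {"offset": [0.0033, -0.0322, 0.006], "twist": [0, 0, 0]},
    {"offset": [0.0033, -0.0322, 0.006], "twist": [0, 0, 0]},
    {"offset": [0.0033, -0.0322, 0.006], "twist": [0, 0, 0]},
    {"offset": [0.0033, -0.0322, 0.006], "twist": [0, 0, 0]},
    {"offset": [0, 0, 0.01], "twist": [0.5, 0.5, -6.3]},
  ],
)

```text
t: 4.0
ee_pos: [427.6, -257.2, 339.8]
orientation: [0.222, 3.127, 0.002]
ft_force: [0.4, -0.7, 0.9]
width: 88.2
```

Run:
```python
from look import *
delta([422,-264,233],-10)
i,im,d,P=look("w2",{"boat_grip":70,"boat_nose":40,"lid":49.5})
X,Y,Z=P[...,0],P[...,1],P[...,2]
m=(Z>74)&(Z<95)&(abs(X-422)<35)&(abs(Y+264)<35);print(m.sum())
if m.sum()>20:print("grip top",cv2.minAreaRect(P[...,:2][m].astype(np.float32)),np.median(P[m],0))
```

```text
t 4.0 tcp [ 427.569 -257.216  339.845] q [-0.566  0.332  1.956  0.006  0.848 -1.999] F [ 0.413 -0.724  0.931] w 88.24341045492429
move mm / turn deg [  5.239  -7.68  106.801] [0.101 0.366 1.871]
boat_grip 0.71 [313.  196.7] [ 421.339 -264.228   70.   ]
boat_nose 0.9 [308.8 330.6] [ 556.861 -289.82    40.   ]
lid 0.8 [315.7 305.9] [ 525.415 -278.381   49.5  ]
928
grip top ((422.5894775390625, -264.1279602050781), (19.718887329101562, 22.60654067993164), 81.68480682373047) [ 420.89  -263.857   83.682]
```

View pics/w2.png

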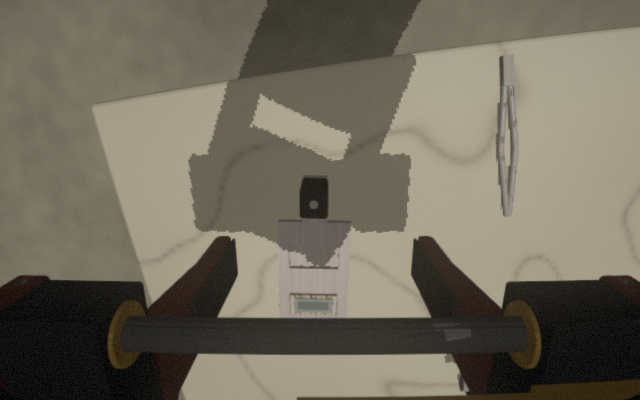

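The boat's grip sits at (313,197), with the plate directly below it and the lid at (313,306). The jaws are nearly aligned with it. I'll fit the plate's edges for its yaw.

Run:
```python
from h import *
z=np.load("w2.npz");i={k:z[k] for k in("K","k1","pose")};P=cloud(i,z["d"]);Z=P[...,2]
L=[];Rr=[]
for v in range(228,312):
    u=np.where(Z[v,240:400]>42.8)[0]+240
    u=u[(u>265)&(u<365)]
    if len(u)>30:L.append(P[v,u[0],:2]);Rr.append(P[v,u[-1],:2])
for S in(L,Rr):
    S=np.array(S);f=np.polyfit(S[:,0],S[:,1],1)
    for _ in range(3):
        r=S[:,1]-np.polyval(f,S[:,0]);S=S[abs(r)<1.5];f=np.polyfit(S[:,0],S[:,1],1)
    print(len(S),np.degrees(np.arctan(f[0])),np.polyval(f,[422,480]))
m=(Z>81)&(Z<87)&(abs(P[...,0]-422)<25)&(abs(P[...,1]+264)<25);print(cv2.minAreaRect(P[...,:2][m].astype(np.float32)),P[m].mean(0))
delta([421.7,-264.2,235],-8.5)
```

```text
65 -9.717396771270904 [-293.057 -302.989]
65 -9.308915614008148 [-234.351 -243.858]
((422.6179504394531, -264.16033935546875), (19.712047576904297, 22.526897430419922), 81.9557876586914) [ 421.885 -263.977   83.747]
t 4.2 tcp [ 428.74  -253.433  339.374] q [-0.559  0.332  1.957  0.007  0.85  -1.993] F [ 1.223 -0.311  0.098] w 87.84697931060258
move mm / turn deg [  5.874 -12.087 104.302] [0.239 0.233 0.378]
```

Emit:
send_rows(
  rows=[
    {"offset": [0.006, -0.012, 0.02], "twist": [0.2, 0.2, 1.2]},
    {"offset": [0, 0, 0.025], "twist": [0, 0, 0]},
    {"offset": [0, 0, 0.025], "twist": [0, 0, 0]},
    {"offset": [0, 0, 0.015], "twist": [0, 0, 0]},
    {"offset": [0, 0, 0], "twist": [0, 0, 0]},
  ],
)

```text
t: 4.62
ee_pos: [426.5, -259.3, 257.0]
orientation: [0.259, 3.119, -0.005]
ft_force: [-0.2, 0.4, -0.2]
width: 88.0
```

Run:
```python
from h import *
delta([421.9,-263.9,236],-9.3)
```

```text
t 4.6167 tcp [ 426.48  -259.291  256.979] q [-0.571  0.475  1.998  0.004  0.657 -1.979] F [-0.205  0.354 -0.238] w 87.98484727977467
move mm / turn deg [ 4.005 -5.25  20.946] [-0.14   0.677 -0.19 ]
```

Emit:
send_rows(
  rows=[
    {"offset": [0.004, -0.005, 0.008], "twist": [0, 0.6, 0]},
    {"offset": [0, 0, 0.008], "twist": [0, 0, 0]},
    {"offset": [0, 0, 0.004], "twist": [0, 0, 0]},
    {"offset": [0, 0, 0], "twist": [0, 0, 0]},
    {"offset": [0, 0, 0], "twist": [0, 0, 0]},
  ],
)

```text
t: 5.03
ee_pos: [424.0, -261.8, 238.4]
orientation: [0.258, 3.127, -0.006]
ft_force: [1.1, 0.0, -0.3]
width: 87.8
```

Run:
```python
from h import *
delta([421.9,-263.9,236],-9.3)
```

```text
t 5.0333 tcp [ 423.957 -261.77   238.448] q [-0.577  0.51   2.003 -0.003  0.624 -1.981] F [ 1.101  0.025 -0.312] w 87.76039798150721
move mm / turn deg [ 1.691 -2.43   2.45 ] [-0.205  0.234 -0.119]
```

Emit:
send_rows(
  rows=[
    {"offset": [0.003, -0.004, 0.003], "twist": [0, 0, 0]},
    {"offset": [0, 0, 0], "twist": [0, 0, 0]},
    {"offset": [0, 0, 0], "twist": [0, 0, 0]},
    {"offset": [0, 0, 0], "twist": [0, 0, 0]},
    {"offset": [0, 0, 0], "twist": [0, 0, 0]},
  ],
)

```text
t: 5.45
ee_pos: [420.5, -266.2, 236.9]
orientation: [0.259, 3.124, -0.009]
ft_force: [0.3, 0.2, 0.5]
width: 88.1
```

Emit:
send_rows(
  rows=[
    {"offset": [0, 0, 0], "twist": [0, 0, 0]},
    {"offset": [0, 0, 0], "twist": [0, 0, 0]},
    {"offset": [0, 0, 0], "twist": [0, 0, 0]},
    {"offset": [0, 0, 0], "twist": [0, 0, 0]},
    {"offset": [0, 0, 0], "twist": [0, 0, 0]},
  ],
  gripper=0,
)

```text
t: 5.87
ee_pos: [420.5, -266.4, 237.2]
orientation: [0.259, 3.124, -0.009]
ft_force: [0.1, 0.2, 0.3]
width: 57.7
```

Emit:
send_rows(
  rows=[
    {"offset": [0, 0, 0], "twist": [0, 0, 0]},
    {"offset": [0, 0, 0], "twist": [0, 0, 0]},
    {"offset": [0, 0, 0], "twist": [0, 0, 0]},
    {"offset": [0, 0, 0], "twist": [0, 0, 0]},
    {"offset": [0, 0, 0], "twist": [0, 0, 0]},
  ],
)

```text
t: 6.28
ee_pos: [420.5, -266.2, 237.1]
orientation: [0.259, 3.124, -0.009]
ft_force: [-0.5, 0.3, 0.6]
width: 24.3
```

Run:
```python
from h import *
delta([421.9,-263.9,236],-9.3)
```

```text
t 6.2833 tcp [ 420.524 -266.247  237.146] q [-0.588  0.512  2.005 -0.003  0.616 -1.991] F [-0.472  0.255  0.597] w 24.3026105444971
move mm / turn deg [-0.962  2.548  1.14 ] [-0.286  0.428 -0.185]
```

Emit:
send_rows(
  rows=[
    {"offset": [0, 0.0025, 0], "twist": [0, 0, 0]},
    {"offset": [0, 0, 0], "twist": [0, 0, 0]},
    {"offset": [0, 0, 0], "twist": [0, 0, 0]},
    {"offset": [0, 0, 0], "twist": [0, 0, 0]},
    {"offset": [0, 0, 0], "twist": [0, 0, 0]},
  ],
)

```text
t: 6.7
ee_pos: [421.0, -263.6, 237.2]
orientation: [0.259, 3.123, -0.009]
ft_force: [-0.3, -0.5, -0.4]
width: 19.9
```

Emit:
send_rows(
  rows=[
    {"offset": [0, 0, -0.004], "twist": [0, 0, 0]},
    {"offset": [0, 0, -0.006], "twist": [0, 0, 0]},
    {"offset": [0, 0, -0.008], "twist": [0, 0, 0]},
    {"offset": [0, 0, -0.008], "twist": [0, 0, 0]},
    {"offset": [0, 0, -0.004], "twist": [0, 0, 0]},
  ],
)

```text
t: 7.12
ee_pos: [420.2, -262.9, 268.8]
orientation: [0.259, 3.127, -0.006]
ft_force: [0.5, -0.1, -1.6]
width: 19.7
```

Run:
```python
from look import *
o,p,Rm=st();delta([421.9,-263.9,270],-9.3);print(o["moment"])
i,im,d,P=look("w3",{"boat_grip":100,"lid":80})
Z=P[...,2]
for v in range(200,400,8):
    print(v,[round(float(Z[v,u])) for u in range(280,360,12)],end=" ")
```

```text
t 7.1167 tcp [ 420.153 -262.942  268.815] q [-0.583  0.45   1.999 -0.003  0.686 -1.986] F [ 0.504 -0.131 -1.551] w 19.707635389056048
move mm / turn deg [-1.886 -0.661 -1.175] [-0.213  0.248 -0.179]
[ 0.023  0.107 -0.034]
boat_grip 0.62 [321.2 270.9] [ 421.25  -265.367  100.   ]
200 [41, 39, 38, 41, 40, 40, 40] 208 [40, 39, 40, 40, 39, 40, 40] 216 [40, 40, 41, 39, 40, 40, 41] 224 [40, 40, 40, 40, 39, 40, 40] 232 [40, 41, 40, 78, 81, 77, 40] 240 [40, 93, 89, 90, 90, 91, 92] 248 [40, 101, 98, 99, 99, 99, 103] 256 [39, 110, 107, 108, 107, 108, 109] 264 [117, 117, 115, 114, 115, 114, 116] 272 [125, 125, 116, 115, 115, 116, 121] 280 [130, 131, 116, 116, 116, 115, 129] 288 [137, 136, 115, 115, 117, 115, 134] 296 [142, 140, 116, 116, 116, 116, 138] 304 [148, 143, 115, 115, 115, 115, 140] 312 [176, 143, 77, 77, 77, 78, 140] 320 [180, 180, 180, 180, 181, 180, 180] 328 [183, 183, 182, 183, 182, 182, 182] 336 [184, 184, 184, 184, 184, 185, 184] 344 [185, 185, 185, 183, 184, 184, 185] 352 [185, 184, 185, 184, 184, 185, 184] 360 [172, 78, 77, 78, 78, 78, 78] 368 [173, 76, 77, 78, 78, 78, 78] 376 [174, 78, 77, 78, 78, 78, 77] 384 [174, 78, 78, 78, 77, 77, 77] 392 [175, 78, 79, 78, 78, 78, 78]
```

View pics/w3.png

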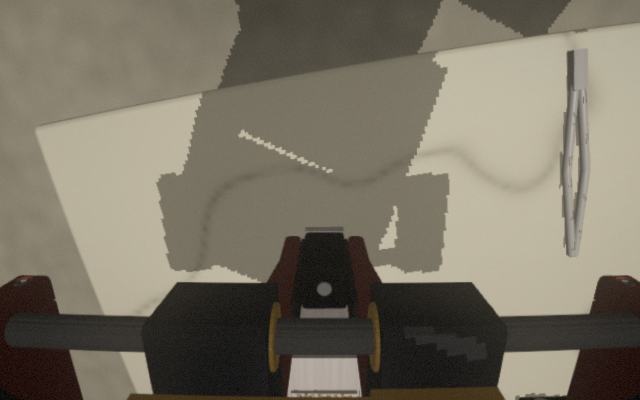

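The boat is lifted level: plate top about 77.5 throughout, grip top 115.5. Next I carry it to a point before the mouth.

Emit:
send_rows(
  rows=[
    {"offset": [0.0023, 0.008, 0], "twist": [0, 0, 0]},
    {"offset": [0.004, 0.014, 0], "twist": [0, 0, 0]},
    {"offset": [0.0057, 0.02, 0], "twist": [0, 0, 0]},
    {"offset": [0.0062, 0.022, 0], "twist": [0, 0, 0]},
    {"offset": [0.0062, 0.022, 0], "twist": [0, 0, 0]},
  ],
)

```text
t: 7.68
ee_pos: [409.4, -171.1, 267.0]
orientation: [0.268, 3.125, -0.008]
ft_force: [0.5, 0.4, -1.8]
width: 20.0
```

Emit:
send_rows(
  rows=[
    {"offset": [0.0062, 0.022, 0], "twist": [0, 0, 0]},
    {"offset": [0.0062, 0.022, 0], "twist": [0, 0, 0]},
    {"offset": [0.0062, 0.022, 0], "twist": [0, 0, 0]},
    {"offset": [0.0062, 0.022, 0], "twist": [0, 0, 0]},
    {"offset": [0.0062, 0.022, 0], "twist": [0, 0, 0]},
  ],
)

```text
t: 8.1
ee_pos: [392.1, -47.4, 264.9]
orientation: [-0.27, -3.129, 0.005]
ft_force: [0.0, -0.2, -1.8]
width: 19.8
```

Emit:
send_rows(
  rows=[
    {"offset": [0.0062, 0.022, 0], "twist": [0, 0, 0]},
    {"offset": [0.0062, 0.022, 0], "twist": [0, 0, 0]},
    {"offset": [0.0062, 0.022, 0], "twist": [0, 0, -0.9]},
    {"offset": [0.0057, 0.02, 0], "twist": [0, 0, -0.9]},
    {"offset": [0.0035, 0.013, 0], "twist": [0, 0, -0.9]},
  ],
)

```text
t: 8.52
ee_pos: [373.9, 64.4, 263.3]
orientation: [-0.19, -3.129, 0.005]
ft_force: [0.0, 0.2, -1.1]
width: 19.9
```

Emit:
send_rows(
  rows=[
    {"offset": [0, 0, 0], "twist": [0, 0, 0]},
    {"offset": [0, 0, 0], "twist": [0, 0, 0]},
    {"offset": [0, 0, 0], "twist": [0, 0, 0]},
    {"offset": [0, 0, 0], "twist": [0, 0, 0]},
    {"offset": [0, 0, 0], "twist": [0, 0, 0]},
  ],
)

```text
t: 8.93
ee_pos: [370.5, 67.0, 262.6]
orientation: [-0.182, -3.126, 0.005]
ft_force: [-0.1, -0.2, -1.2]
width: 20.0
```

```bash
cat >> h.py <<'E'
HO=np.array([625.4,13.9]);HY=-6.6
def H(x,y,z): # holder point -> world
    a=np.radians(HY);return [HO[0]+x*np.cos(a)-y*np.sin(a),HO[1]+x*np.sin(a)+y*np.cos(a),z]
def inH(p):
    a=np.radians(HY);d=np.array(p[:2])-HO;return np.array([d[0]*np.cos(a)+d[1]*np.sin(a),-d[0]*np.sin(a)+d[1]*np.cos(a)])
E
python3 - <<'E'
from look import *
delta(H(-212,0,262.6),-6.6)
i,im,d,P=look("w4",{"boat_grip":102,"stop":64});Z=P[...,2]
q=np.apply_along_axis(inH,2,P[...,:2].reshape(400,640,2))
m=(Z>110)&(Z<119)&(np.hypot(P[...,0]-385,P[...,1]-42)<40);print(m.sum(),cv2.minAreaRect(P[...,:2][m].astype(np.float32)),inH(P[m].mean(0)))
t=optics.get_image("top");cv2.imwrite("pics/top1.png",t[0]);ti=optics.camera_info("top")
for n,z in (("boat_grip",102),("boat_nose",72),("lid",81),("holder",40)):
    for r in nets.spot_point("top",n)[:1]:p=atz(ti,r["position"],z);print(n,r["conf"],p,inH(p))
T=cloud(ti,t[1]);qt=inH
m=(T[...,2]>74)&(T[...,2]<90)&(T[...,0]<530)&(T[...,0]>400)&(abs(T[...,1]-30)<60);print("plate",m.sum(),cv2.minAreaRect(T[...,:2][m].astype(np.float32)))
cv2.imwrite("pics/top1c.png",cv2.resize(t[0][120:320,200:420],None,fx=3,fy=3))
E
```

```text
t 8.9333 tcp [370.464  66.965 262.621] q [ 0.148  0.34   2.246 -0.003  0.566 -1.305] F [-0.143 -0.237 -1.225] w 19.956454540159
move mm / turn deg [-47.363 -23.373  -0.352] [-0.233 -0.566 -0.048]
boat_grip 0.87 [327.3 271. ] [365.545  68.064 102.   ]
712 ((367.0738525390625, 61.361122131347656), (30.713659286499023, 21.43129539489746), 81.16477966308594) [-265.439   16.723]
boat_nose 0.91 [508.256  46.612  72.   ] [-120.127   19.031]
lid 0.44 [469.98   53.677  81.   ] [-158.962   21.65 ]
holder 0.76 [624.958  14.311  40.   ] [-0.487  0.357]
plate 35 ((458.4540710449219, 62.53515625), (39.22849655151367, 56.08500289916992), 61.91453552246094)
```

View pics/top1c.png

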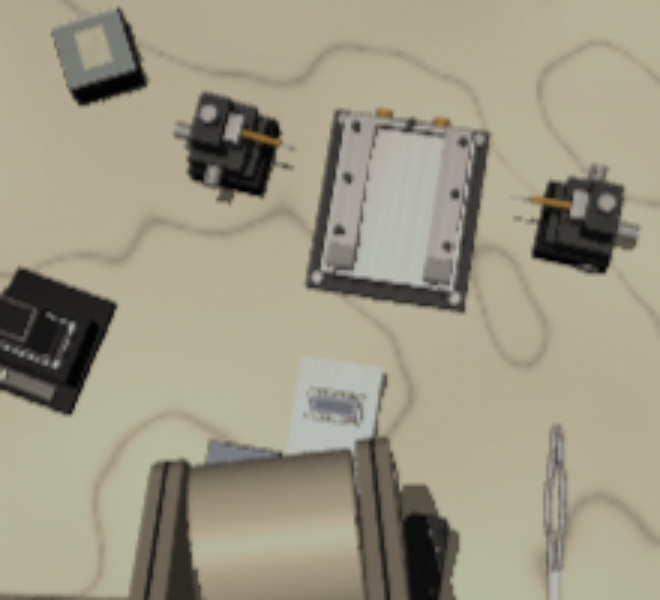

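The top view shows the boat held level and square before the mouth, with the package in its pocket (crop 335,405) and the holder clear. I align it sideways next.

Emit:
send_rows(
  rows=[
    {"offset": [-0.003, -0.007, 0], "twist": [0, -0.25, 0]},
    {"offset": [-0.007, -0.0085, 0], "twist": [0, -0.25, 0]},
    {"offset": [-0.008, -0.006, -0.0005], "twist": [0, 0, 0]},
    {"offset": [-0.004, -0.002, 0], "twist": [0, 0, 0]},
    {"offset": [0, 0, 0], "twist": [0, 0, 0]},
  ],
)

```text
t: 9.75
ee_pos: [391.3, 39.1, 263.3]
orientation: [0.18, 3.136, -0.006]
ft_force: [-0.4, 0.4, -1.5]
width: 19.5
```

Emit:
send_rows(
  rows=[
    {"offset": [0, 0, 0], "twist": [0, 0, 0]},
    {"offset": [0, 0, 0], "twist": [0, 0, 0]},
    {"offset": [0, 0, 0], "twist": [0, 0, 0]},
    {"offset": [0, 0, 0], "twist": [0, 0, 0]},
    {"offset": [0, 0, 0], "twist": [0, 0, 0]},
  ],
)

```text
t: 10.17
ee_pos: [391.1, 39.0, 263.1]
orientation: [-0.181, -3.135, 0.006]
ft_force: [-0.4, -0.2, -1.4]
width: 20.2
```

Run:
```python
from h import *
delta(H(-200,0,262.6),-6.6);print(inH(st()[1]))
t=optics.get_image("top");ti=optics.camera_info("top");T=cloud(ti,t[1]);Z=T[...,2]
a=np.radians(HY);A=np.array([[np.cos(a),-np.sin(a)],[np.sin(a),np.cos(a)]]);q=(T[...,:2]-HO)@A
for x in range(-125,-80,6):
    m=(abs(q[...,0]-x)<3)&(Z>60)&(Z<74)&(abs(q[...,1])<45)
    if m.sum():print(x,m.sum(),np.nanpercentile(q[...,1][m],[1,99]),np.median(Z[m]))
m=(Z>60)&(Z<90)&(abs(q[...,1])<15)&(q[...,0]>-130)&(q[...,0]<-70);print("nose x",q[...,0][m].max())
for s in(-25,-20,20,25):
    m=(abs(q[...,0])<30)&(abs(q[...,1]-s)<20); print(end="")
mm=(abs(q[...,0])<30)&(Z>70)&(abs(q[...,1])<60);yy=q[...,1][mm];print("rails inner",yy[yy>0].min(),yy[yy<0].max(),"outer",yy.max(),yy.min())
```

```text
t 10.1667 tcp [391.067  39.028 263.128] q [ 0.07   0.355  2.215 -0.007  0.574 -1.379] F [-0.368 -0.19  -1.405] w 20.21711792227882
move mm / turn deg [-35.669   1.981   0.497] [-0.239 -0.037 -0.012]
[-235.669   -1.972]
-125 47 [-31.345  25.966] 71.41388169296374
-119 68 [-31.117  27.138] 70.27938231039286
-113 74 [-31.769  25.692] 69.80833276320107
-107 76 [-30.783  26.729] 70.66288196898722
-101 65 [-31.986  26.213] 70.246322051471
-95 6 [-30.771  14.68 ] 69.12965380531693
nose x -97.64477174043127
rails inner 6.839869228298827 -25.502056832359617 outer 46.3351701467769 -45.468473392221135
```

Emit:
send_rows(
  rows=[
    {"offset": [-0.003, 0.0022, -0.0007], "twist": [0, -0.4, 0]},
    {"offset": [-0.005, 0, 0], "twist": [0, 0, 0]},
    {"offset": [-0.005, 0, 0], "twist": [0, 0, 0]},
    {"offset": [-0.003, 0, 0], "twist": [0, 0, 0]},
    {"offset": [0, 0, 0], "twist": [0, 0, 0]},
  ],
)

```text
t: 10.63
ee_pos: [408.9, 40.0, 264.1]
orientation: [0.179, 3.129, -0.007]
ft_force: [0.2, -0.3, -0.8]
width: 20.1
```

```bash
cat > chk.py <<'E'
from h import *
delta(H(-167.6,0,263.8),-6.6);print(inH(st()[1]))
t=optics.get_image("top");ti=optics.camera_info("top");T=cloud(ti,t[1]);Z=T[...,2]
a=np.radians(HY);A=np.array([[np.cos(a),-np.sin(a)],[np.sin(a),np.cos(a)]]);q=(T[...,:2]-HO)@A
import sys
lo,hi=map(int,sys.argv[1:3])
for x in range(lo,hi,8):
    m=(abs(q[...,0]-x)<4)&(Z>60)&(Z<76)&(abs(q[...,1])<45)
    if m.sum():print(x,m.sum(),np.nanpercentile(q[...,1][m],[1,99]),np.round(np.median(Z[m]),1))
E
python3 chk.py -125 -70
```

```text
t 10.6333 tcp [408.926  39.97  264.14 ] q [ 0.07   0.37   2.18  -0.01   0.585 -1.378] F [ 0.205 -0.271 -0.793] w 20.10826420362708
move mm / turn deg [-50.431  -1.069   0.732] [-0.233  0.44   0.062]
[-218.036    1.017]
-125 102 [-29.038  30.086] 72.2
-117 73 [-28.146  29.395] 73.6
-109 68 [-29.001  30.173] 73.5
-101 87 [-27.95   29.742] 72.1
-93 92 [-28.778  29.314] 72.2
-85 97 [-27.494  30.44 ] 72.2
-77 32 [-28.822  27.858] 72.1
```

Emit:
send_rows(
  rows=[
    {"offset": [-0.006, -0.0008, 0], "twist": [0, 0, 0]},
    {"offset": [-0.01, 0, 0], "twist": [0, 0, 0]},
    {"offset": [-0.012, 0, 0], "twist": [0, 0, 0]},
    {"offset": [-0.01, 0, 0], "twist": [0, 0, 0]},
    {"offset": [-0.006, 0, 0.0003], "twist": [0, 0, 0]},
  ],
)

```text
t: 11.1
ee_pos: [455.5, 33.5, 263.9]
orientation: [0.179, 3.13, -0.007]
ft_force: [1.7, 1.1, -1.2]
width: 19.8
```

```bash
python3 chk.py -90 -25
```

```text
t 11.1 tcp [455.549  33.492 263.946] q [ 0.049  0.418  2.084 -0.009  0.634 -1.401] F [ 1.706  1.081 -1.175] w 19.824184819185668
move mm / turn deg [-3.376  0.057  0.167] [-0.246  0.36   0.063]
[-170.977   -0.06 ]
-74 11 [10.714 27.842] 71.7
-66 66 [-27.367  28.929] 73.8
-58 103 [-40.718  43.772] 72.0
-50 99 [-34.808  38.322] 72.1
-42 108 [-40.899  43.659] 72.4
-34 101 [-43.656  40.549] 73.1
-26 106 [-42.238  41.945] 64.7
```

Emit:
send_rows(
  rows=[
    {"offset": [-0.003, 0, 0.0006], "twist": [0, 0, 0]},
    {"offset": [-0.006, 0, 0.0006], "twist": [0, 0, 0]},
    {"offset": [-0.008, 0, 0], "twist": [0, 0, 0]},
    {"offset": [-0.008, 0, 0], "twist": [0, 0, 0]},
    {"offset": [-0.008, 0, 0], "twist": [0, 0, 0]},
  ],
)

```text
t: 11.57
ee_pos: [490.8, 29.4, 262.1]
orientation: [0.179, 3.133, -0.007]
ft_force: [-0.7, 2.2, -1.9]
width: 19.6
```

```bash
python3 chk.py -90 10
```

```text
t 11.5667 tcp [490.833  29.442 262.134] q [ 0.037  0.459  2.009 -0.008  0.67  -1.414] F [-0.662  2.216 -1.907] w 19.613602148015172
move mm / turn deg [32.132  0.058 -1.791] [-0.254  0.223  0.067]
[-135.462   -0.028]
-26 13 [15.747 44.256] 73.4
-18 76 [-34.925  41.005] 71.4
-10 112 [-44.185  43.55 ] 70.8
-2 108 [-41.449  43.277] 70.7
6 99 [-42.807  44.404] 66.7
```

Emit:
send_rows(
  rows=[
    {"offset": [-0.006, 0.0003, 0], "twist": [0, 0, 0]},
    {"offset": [-0.009, 0, 0], "twist": [0, 0, 0]},
    {"offset": [-0.01, 0, 0], "twist": [0, 0, 0]},
    {"offset": [-0.009, 0, 0], "twist": [0, 0, 0]},
    {"offset": [-0.006, 0, 0], "twist": [0, 0, 0]},
  ],
)

```text
t: 12.03
ee_pos: [536.0, 24.6, 262.7]
orientation: [0.179, 3.131, -0.007]
ft_force: [-0.5, 0.3, -0.6]
width: 20.2
```

```bash
python3 chk.py -50 60
```

```text
t 12.0333 tcp [536.036  24.625 262.685] q [ 0.025  0.506  1.912 -0.008  0.718 -1.426] F [-0.486  0.335 -0.624] w 20.193850535387977
move mm / turn deg [77.588 -0.309 -1.593] [-0.241  0.354  0.058]
[-90.004   0.383]
38 10 [21.465 43.131] 74.2
46 58 [-35.1    43.854] 71.0
54 111 [-35.804  41.014] 66.2
```

Emit:
send_rows(
  rows=[
    {"offset": [-0.0025, 0, 0.0006], "twist": [0, 0, 0]},
    {"offset": [-0.0025, 0, 0.0006], "twist": [0, 0, 0]},
    {"offset": [-0.002, 0, 0], "twist": [0, 0, 0]},
    {"offset": [-0.0015, 0, 0], "twist": [0, 0, 0]},
    {"offset": [-0.0015, 0, 0], "twist": [0, 0, 0]},
  ],
)

```text
t: 12.5
ee_pos: [544.5, 23.8, 261.1]
orientation: [-0.179, -3.133, 0.007]
ft_force: [-5.2, 2.4, 4.9]
width: 19.6
```

```bash
python3 chk.py 40 60
```

```text
t 12.5 tcp [544.543  23.781 261.143] q [ 0.023  0.519  1.891 -0.006  0.735 -1.43 ] F [-5.195  2.42   4.907] w 19.609330066504356
move mm / turn deg [86.152 -0.447 -2.363] [-0.251 -0.194  0.058]
[-81.457   0.523]
48 1 [42.902 42.902] 75.7
56 40 [-27.813  42.103] 73.0
```

Emit:
send_rows(
  rows=[
    {"offset": [-0.002, 0, 0], "twist": [0, 0, 0]},
    {"offset": [-0.002, 0, 0], "twist": [0, 0, 0]},
    {"offset": [-0.002, 0, 0], "twist": [0, 0, 0]},
    {"offset": [-0.002, 0, 0], "twist": [0, 0, 0]},
    {"offset": [-0.002, 0, 0], "twist": [0, 0, 0]},
  ],
)

```text
t: 12.97
ee_pos: [547.9, 23.6, 261.0]
orientation: [-0.176, -3.114, 0.006]
ft_force: [-7.0, 1.9, 5.9]
width: 20.0
```

```bash
python3 chk.py 40 60
```

```text
t 12.9667 tcp [547.904  23.583 261.023] q [ 0.022  0.525  1.879 -0.003  0.76  -1.433] F [-6.956  1.939  5.869] w 19.966065145164762
move mm / turn deg [89.546 -0.531 -0.789] [-0.308 -1.27   0.122]
[-78.095   0.711]
56 3 [37.519 44.067] 75.0
```

Emit:
send_rows(
  rows=[
    {"offset": [0, 0, 0], "twist": [0, 0, 0]},
    {"offset": [0, 0, 0], "twist": [0, 0, 0]},
    {"offset": [0, 0, 0], "twist": [0, 0, 0]},
    {"offset": [0, 0, 0], "twist": [0, 0, 0]},
    {"offset": [0, 0, 0], "twist": [0, 0, 0]},
  ],
  gripper=0.06,
)

```text
t: 13.43
ee_pos: [547.9, 23.5, 261.5]
orientation: [-0.176, -3.115, 0.007]
ft_force: [-0.9, 0.3, 0.4]
width: 49.4
```

Emit:
send_rows(
  rows=[
    {"offset": [0, 0, 0], "twist": [0, 0, 0]},
    {"offset": [0, 0, -0.01], "twist": [0, 0, 0]},
    {"offset": [0, 0, -0.02], "twist": [0, -0.6, 0]},
    {"offset": [0, 0, -0.03], "twist": [0, -0.6, 0]},
    {"offset": [0, 0, -0.03], "twist": [0, 0, 0]},
  ],
)

```text
t: 13.85
ee_pos: [547.3, 23.7, 349.7]
orientation: [-0.177, -3.125, 0.01]
ft_force: [1.1, -0.6, 0.1]
width: 60.2
```

Emit:
send_rows(
  rows=[
    {"offset": [0.01, 0, -0.03], "twist": [0, 0, 0]},
    {"offset": [0.01, 0, -0.03], "twist": [0, 0, 0]},
    {"offset": [0, 0, 0], "twist": [0, 0, 0]},
    {"offset": [0, 0, 0], "twist": [0, 0, 0]},
    {"offset": [0, 0, 0], "twist": [0, 0, 0]},
  ],
  gripper=0.0878,
)

```text
t: 14.27
ee_pos: [528.6, 26.4, 422.7]
orientation: [0.177, 3.134, -0.009]
ft_force: [-0.1, -0.5, -1.4]
width: 86.9
```

```bash
cat > lid.py <<'E'
from look import *
import sys
nm=sys.argv[1]
delta([540,20,410],-6.6)
i,im,d,P=look(nm,{"boat_grip":94,"lid":73.5,"stop":64,"boat_nose":64});Z=P[...,2]
a=np.radians(HY);A=np.array([[np.cos(a),-np.sin(a)],[np.sin(a),np.cos(a)]]);q=(P[...,:2]-HO)@A
x,y=q[...,0],q[...,1]
for s in(-20,0,20):
    print(s,[(b,round(float(np.nanmedian(Z[(abs(y-s)<4)&(x>=b)&(x<b+2)])),1)) for b in range(28,62,2) if ((abs(y-s)<4)&(x>=b)&(x<b+2)).sum()>2])
m=(Z>100)&(Z<113)&(abs(x+82)<25)&(abs(y)<25)
if m.sum():print("grip",cv2.minAreaRect(q[m].astype(np.float32)),np.median(Z[m]))
m=(Z>72)&(Z<78)&(abs(x-22)<18)&(abs(y)<24.5)&(x<42)
print("pkg",m.sum(),cv2.minAreaRect(q[m].astype(np.float32)),np.median(Z[m]),q[m].mean(0))
r=nets.spot_point("wrist","lid");print([inH(atz(i,k["position"],73.5)) for k in r])
c=proj(i,H(22,0,73.5)).astype(int);cv2.imwrite(f"pics/{nm}c.png",cv2.resize(im[max(c[1]-120,0):c[1]+60,c[0]-90:c[0]+90],None,fx=3.3,fy=3.3,interpolation=cv2.INTER_CUBIC));print(c)
E
python3 lid.py w5
```

```text
t 14.2667 tcp [528.586  26.351 422.693] q [ 0.029  0.26   1.825 -0.007  1.054 -1.426] F [-0.137 -0.462 -1.378] w 86.86512909665636
move mm / turn deg [-12.022  -4.953  12.754] [-0.31   0.165  0.119]
boat_grip 0.81 [324.7 201.9] [543.669  23.28   94.   ]
lid 0.84 [327.4 293.6] [649.81   13.957  73.5  ]
stop 0.96 [325.7 316.1] [683.447   8.349  64.   ]
boat_nose 0.92 [322.9 313.1] [679.274   5.717  64.   ]
-20 [(28, 72.0), (30, 70.6), (32, 69.6), (34, 70.0), (36, 69.9), (38, 70.0), (40, 70.0), (42, 69.8), (44, 69.7), (46, 70.1), (48, 69.8), (50, 69.8), (52, 69.6), (54, 69.8)]
0 [(28, 73.5), (30, 72.8), (34, 70.1), (36, 70.0), (38, 69.6), (40, 69.7), (42, 70.2), (44, 70.0), (46, 69.8), (48, 69.9), (50, 70.0), (52, 69.6), (54, 70.0)]
20 [(28, 71.7), (30, 71.3), (32, 70.4), (34, 69.9), (36, 69.9), (38, 69.8), (40, 69.4), (42, 69.9), (44, 70.1), (46, 70.0), (48, 70.0), (50, 70.0), (52, 69.9), (54, 69.7)]
grip ((-82.0364761352539, -0.6671276092529297), (21.846277236938477, 19.401025772094727), 0.2713957130908966) 107.7834857336785
pkg 549 ((21.734373092651367, -0.31326866149902344), (19.85365867614746, 41.08374786376953), 0.44795891642570496) 73.35456410053621 [21.76   0.499]
[array([24.241,  2.862])]
[324 291]
```

View pics/w5c.png

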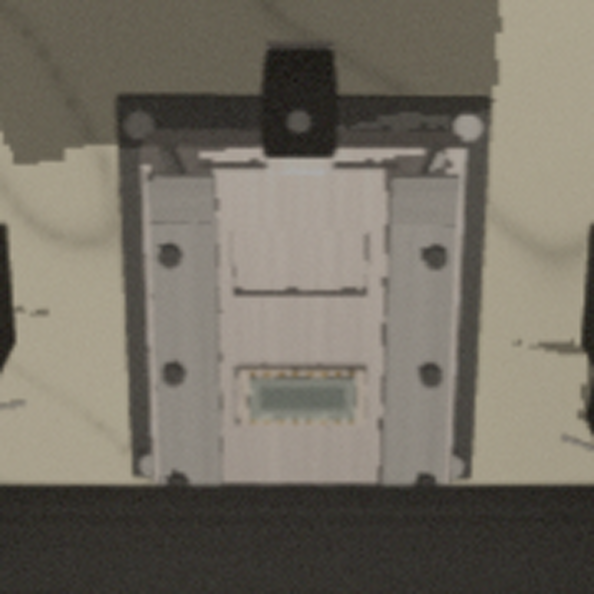

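The boat is home. The grip sits at holder x = -82.04, the plate runs up to the stop at 55, and the package is in its pocket at (21.7, -0.3) with its lid top at 73.4. Now to the lamp.

Emit:
send_rows(
  rows=[
    {"offset": [0.0041, 0.0248, 0.003], "twist": [0, 0, 0]},
    {"offset": [0.0041, 0.0248, 0.003], "twist": [0, 0, 0]},
    {"offset": [0.0041, 0.0248, 0.003], "twist": [0, 0, 0]},
    {"offset": [0.0041, 0.0248, 0.003], "twist": [0, 0, 0]},
    {"offset": [0.0041, 0.0248, 0.003], "twist": [0, 0, 0]},
  ],
  gripper=0.0878,
)

```text
t: 14.98
ee_pos: [523.0, 151.9, 400.8]
orientation: [-0.19, -3.129, 0.013]
ft_force: [0.3, -0.1, 0.0]
width: 88.0
```

Emit:
send_rows(
  rows=[
    {"offset": [0.0041, 0.0248, 0], "twist": [0, 0, 0]},
    {"offset": [0.0041, 0.0248, 0], "twist": [0, 0, 0]},
    {"offset": [0.0041, 0.0248, 0], "twist": [0, 0, 4]},
    {"offset": [0.0041, 0.0248, 0], "twist": [0, 0, 4]},
    {"offset": [0, 0, 0], "twist": [0, 0, 4]},
  ],
)

```text
t: 15.4
ee_pos: [519.3, 260.7, 394.2]
orientation: [-0.521, -3.084, 0.02]
ft_force: [0.4, -0.6, 0.2]
width: 87.8
```

Emit:
send_rows(
  rows=[
    {"offset": [0, 0, 0], "twist": [0, 0, 0]},
    {"offset": [0, 0, 0], "twist": [0, 0, 0]},
    {"offset": [0, 0, 0], "twist": [0, 0, 0]},
    {"offset": [0, 0, 0], "twist": [0, 0, 0]},
    {"offset": [0, 0, 0], "twist": [0, 0, 0]},
  ],
)

```text
t: 15.82
ee_pos: [519.0, 260.9, 391.0]
orientation: [-0.512, -3.081, 0.026]
ft_force: [0.8, -0.5, 0.1]
width: 87.9
```

```bash
cat > lamp.py <<'E'
from look import *
import sys
i,im,d,P=look(sys.argv[1],{"lamp_grip":128,"stand":40});X,Y,Z=np.moveaxis(P,-1,0)
near=(abs(X-516)<50)&(abs(Y-277)<50)
m=near&(Z>155)&(Z<163);r=cv2.minAreaRect(P[...,:2][m].astype(np.float32));print("top",m.sum(),r,np.median(Z[m]),P[m].mean(0))
m=near&(Z>110)&(Z<165);r=cv2.minAreaRect(P[...,:2][m].astype(np.float32));print("handle",m.sum(),r)
delta([516,277,295],-18.8)
E
python3 lamp.py w6
```

```text
lamp_grip 0.84 [346.3 203.7] [515.25 273.39 128.  ]
stand 0.65 [350.5 204.7] [542.349 272.764  40.   ]
top 2259 ((515.1892700195312, 274.3273010253906), (37.680023193359375, 25.93640899658203), 70.8529052734375) 158.96816304910158 [514.315 274.303 158.627]
handle 3074 ((515.0928955078125, 274.24627685546875), (38.207984924316406, 26.031978607177734), 71.59445190429688)
t 15.9667 tcp [519.071 260.97  391.236] q [ 0.446  0.379  1.734 -0.003  1.052 -0.793] F [-0.516  0.253 -0.738] w 87.76438738194442
move mm / turn deg [ 6.677 15.97  96.063] [-1.073 -0.851 -0.125]
```

View pics/w6.png

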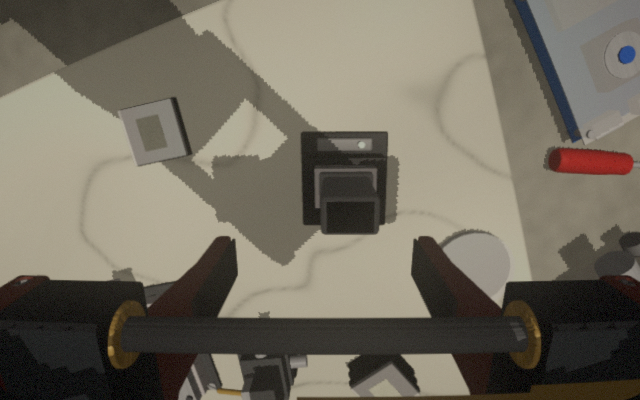

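The lamp sits upright in its stand at (350,205); its top centre is at world (515.1, 274.3), yaw about -18.7°. I correct the tool tilt and go over it.

Emit:
send_rows(
  rows=[
    {"offset": [0.008, 0.0113, 0.005], "twist": [-1.0, -0.8, 0]},
    {"offset": [0, 0, 0.02], "twist": [0, 0, 0]},
    {"offset": [0, 0, 0.02], "twist": [0, 0, 0]},
    {"offset": [0, 0, 0.01], "twist": [0, 0, 0]},
    {"offset": [0, 0, 0], "twist": [0, 0, 0]},
  ],
)

```text
t: 16.38
ee_pos: [516.2, 273.5, 336.9]
orientation: [0.518, 3.094, 0.005]
ft_force: [0.4, -0.3, -0.2]
width: 87.6
```

```bash
sed -i 's/delta(\[516,277,295\],-18.8)/delta([515.2,274.3,293],-18.7)/' lamp.py; python3 lamp.py w7
```

```text
lamp_grip 0.95 [320.8 233. ] [514.31  272.763 128.   ]
stand 0.97 [323.5 191.1] [513.646 274.888  40.   ]
top 4162 ((514.8348388671875, 274.1086120605469), (105.47399139404297, 26.020679473876953), 70.93016052246094) 159.00955891869532 [513.581 274.818 158.709]
handle 6145 ((514.8621826171875, 274.2335205078125), (105.55278778076172, 26.15882682800293), 71.48283386230469)
t 16.5333 tcp [517.008 273.933 339.211] q [ 0.467  0.446  1.77  -0.     0.917 -0.772] F [-0.226  0.211 -0.371] w 87.78021036317358
move mm / turn deg [ 2.12  -0.529 46.197] [ 0.355  0.362 -0.316]
```

Emit:
send_rows(
  rows=[
    {"offset": [0.002, -0.0005, 0.01], "twist": [0.3, 0.3, 0]},
    {"offset": [0, 0, 0.014], "twist": [0, 0, 0]},
    {"offset": [0, 0, 0.014], "twist": [0, 0, 0]},
    {"offset": [0, 0, 0.008], "twist": [0, 0, 0]},
    {"offset": [0, 0, 0], "twist": [0, 0, 0]},
  ],
)

```text
t: 16.95
ee_pos: [516.5, 274.7, 295.1]
orientation: [0.519, 3.091, 0.008]
ft_force: [-0.1, -0.6, 0.4]
width: 87.9
```

Run:
```python
from h import *
delta([515,274.3,293],-18.7)
```

```text
t 16.95 tcp [516.541 274.695 295.085] q [ 0.468  0.509  1.793 -0.     0.831 -0.77 ] F [-0.08  -0.65   0.398] w 87.89301647013939
move mm / turn deg [ 1.341 -0.89   2.071] [ 0.36   0.355 -0.347]
```

Emit:
send_rows(
  rows=[
    {"offset": [0.0013, -0.0009, 0.002], "twist": [0.4, 0.4, -0.3]},
    {"offset": [0, 0, 0], "twist": [0, 0, 0]},
    {"offset": [0, 0, 0], "twist": [0, 0, 0]},
    {"offset": [0, 0, 0], "twist": [0, 0, 0]},
    {"offset": [0, 0, 0], "twist": [0, 0, 0]},
  ],
)

```text
t: 17.37
ee_pos: [515.5, 274.5, 294.7]
orientation: [-0.511, -3.1, -0.0]
ft_force: [-0.0, 0.1, 0.2]
width: 87.7
```

Emit:
send_rows(
  rows=[
    {"offset": [0, 0, 0], "twist": [0, 0, 0]},
    {"offset": [0, 0, 0], "twist": [0, 0, 0]},
    {"offset": [0, 0, 0], "twist": [0, 0, 0]},
    {"offset": [0, 0, 0], "twist": [0, 0, 0]},
    {"offset": [0, 0, 0], "twist": [0, 0, 0]},
  ],
  gripper=0.02,
)

```text
t: 17.78
ee_pos: [515.8, 274.7, 296.0]
orientation: [0.511, 3.098, 0.002]
ft_force: [0.3, 0.1, -0.2]
width: 58.1
```

Emit:
send_rows(
  rows=[
    {"offset": [0, 0, 0], "twist": [0, 0, 0]},
    {"offset": [0, 0, 0], "twist": [0, 0, 0]},
    {"offset": [0, 0, 0], "twist": [0, 0, 0]},
    {"offset": [0, 0, 0], "twist": [0, 0, 0]},
    {"offset": [0, 0, 0], "twist": [0, 0, 0]},
  ],
)

```text
t: 18.2
ee_pos: [515.8, 274.7, 296.0]
orientation: [0.511, 3.098, 0.002]
ft_force: [-0.4, -1.1, 1.5]
width: 37.9
```

Run:
```python
from h import *
delta([515,274.3,293],-18.7)
```

```text
t 18.2 tcp [515.804 274.684 295.956] q [ 0.469  0.508  1.792  0.     0.84  -0.775] F [-0.37  -1.131  1.472] w 37.87018718688079
move mm / turn deg [ 0.643 -0.626  2.954] [ 0.089  0.079 -0.019]
```

Emit:
send_rows(
  rows=[
    {"offset": [0, 0, -0.004], "twist": [0, 0, 0]},
    {"offset": [0, 0, -0.006], "twist": [0, 0, 0]},
    {"offset": [0, 0, -0.009], "twist": [0, 0, 0]},
    {"offset": [0, 0, -0.012], "twist": [0, 0, 0]},
    {"offset": [0, 0, -0.012], "twist": [0, 0, 0]},
  ],
)

```text
t: 18.62
ee_pos: [514.6, 274.0, 339.2]
orientation: [-0.51, -3.096, 0.004]
ft_force: [-0.3, 1.0, -2.7]
width: 37.6
```

Emit:
send_rows(
  rows=[
    {"offset": [0, 0, -0.018], "twist": [0, 0, 0]},
    {"offset": [0, 0, -0.02], "twist": [0, 0, 0]},
    {"offset": [0, 0, -0.02], "twist": [0, 0, 0]},
    {"offset": [0, 0, -0.018], "twist": [0, 0, 0]},
    {"offset": [0, 0, -0.01], "twist": [0, 0, 0]},
  ],
)

```text
t: 19.03
ee_pos: [514.2, 273.9, 434.9]
orientation: [-0.51, -3.098, 0.002]
ft_force: [1.1, 0.1, -1.5]
width: 38.1
```

Run:
```python
from h import *
print(H(22,0,430));delta(H(22,0,430),-6.5)
```

```text
[np.float64(647.2542008432087), np.float64(11.371382689156935), 430]
t 19.0333 tcp [514.238 273.884 434.887] q [ 0.469  0.328  1.698  0.     1.118 -0.775] F [ 1.084  0.12  -1.508] w 38.14221155215474
move mm / turn deg [-210.219 -205.947    4.88 ] [ -0.086  -0.107 -12.214]
```

Emit:
send_rows(
  rows=[
    {"offset": [-0.006, -0.006, 0], "twist": [0, 0, 0]},
    {"offset": [-0.012, -0.012, 0], "twist": [0, 0, 0]},
    {"offset": [-0.016, -0.016, 0], "twist": [0, 0, 0]},
    {"offset": [-0.016, -0.016, 0], "twist": [0, 0, 0]},
    {"offset": [-0.016, -0.016, 0], "twist": [0, 0, 0]},
  ],
)

```text
t: 19.45
ee_pos: [555.6, 189.2, 439.1]
orientation: [0.5, 3.098, 0.005]
ft_force: [-0.2, 0.7, -2.6]
width: 37.8
```

Emit:
send_rows(
  rows=[
    {"offset": [-0.016, -0.016, 0], "twist": [0, 0, 0]},
    {"offset": [-0.016, -0.016, 0], "twist": [0, 0, 0]},
    {"offset": [-0.016, -0.016, 0], "twist": [0, 0, 0]},
    {"offset": [-0.016, -0.016, 0], "twist": [0, 0, 0]},
    {"offset": [-0.016, -0.016, 0], "twist": [0, 0, 0]},
  ],
)

```text
t: 19.87
ee_pos: [607.3, 79.8, 435.4]
orientation: [-0.499, -3.1, -0.0]
ft_force: [0.8, -1.3, -2.6]
width: 38.2
```

Emit:
send_rows(
  rows=[
    {"offset": [-0.016, -0.016, 0], "twist": [0, 0, 0]},
    {"offset": [-0.014, -0.014, 0], "twist": [0, 0, -3]},
    {"offset": [-0.008, -0.008, 0], "twist": [0, 0, -3]},
    {"offset": [0, 0, 0], "twist": [0, 0, -3]},
    {"offset": [0, 0, 0], "twist": [0, 0, -3]},
  ],
)

```text
t: 20.28
ee_pos: [633.4, 21.1, 430.7]
orientation: [-0.17, -3.129, 0.003]
ft_force: [-0.0, 0.8, -1.3]
width: 38.0
```

Emit:
send_rows(
  rows=[
    {"offset": [0, 0, 0], "twist": [0, 0, 0]},
    {"offset": [0, 0, 0], "twist": [0, 0, 0]},
    {"offset": [0, 0, 0], "twist": [0, 0, 0]},
    {"offset": [0, 0, 0], "twist": [0, 0, 0]},
    {"offset": [0, 0, 0], "twist": [0, 0, 0]},
  ],
)

```text
t: 20.7
ee_pos: [632.6, 18.9, 427.9]
orientation: [-0.176, -3.124, 0.004]
ft_force: [0.1, -0.0, -1.5]
width: 37.8
```

Run:
```python
from look import *
delta(H(22,0,400),-6.5);print(inH(st()[1]))
i,im,d,P=look("w8",{"lamp_grip":262,"lid":73.5});Z=P[...,2]
```

```text
t 20.7 tcp [632.572  18.907 427.914] q [ 0.011  0.413  1.588 -0.002  1.153 -1.446] F [ 0.146 -0.047 -1.477] w 37.791001701473654
move mm / turn deg [-15.78   -5.741  27.741] [-0.204 -0.711  0.057]
[6.549 5.798]
lamp_grip 0.83 [323.4 269.8] [629.096  18.163 262.   ]
lid 0.54 [318.5 200.1] [647.314  10.348  73.5  ]
```

View pics/w8.png

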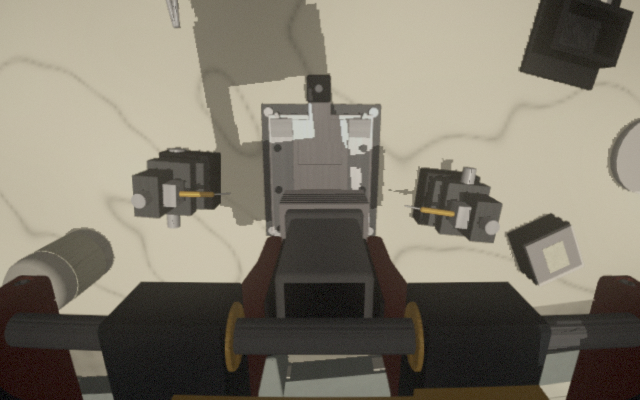

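The lamp is held upright between the fingers and clear of the positioners. The wrist camera sees the head's rear fins at (325,205) and the handle top at (323,300). I'll measure the lamp in the tool frame.

```bash
cat > held.py <<'E'
from h import *
import sys
def held(nm):
    z=np.load(nm+".npz");i={k:z[k] for k in("K","k1","pose")};P=cloud(i,z["d"])
    # camera-to-tool transform (fixed), from first calibration print
    T=np.eye(4);T[:3,3]=[76.248,-.3,20.113];T[:3,:3]=[[-.001,-.961,-.278],[1,-.001,0],[-.001,-.278,.961]]
    W=np.array(i["pose"]);Q=(P-W[:3,3])@W[:3,:3];Q=Q@T[:3,:3].T+T[:3,3]
    x,y,zz=np.moveaxis(Q,-1,0)
    b=(abs(x)<35)&(abs(y)<17)
    m=b&(zz>130)&(zz<145);print("top z",np.median(zz[m]),m.sum(),"x",np.percentile(x[m],[1,99]),"y",np.percentile(y[m],[1,99]))
    for lo in range(205,256,5):
        m=(abs(y)<35)&(x>0)&(x<30)&(zz>=lo)&(zz<lo+5)
        if m.sum()>10:print(lo,m.sum(),"x",np.percentile(x[m],[5,50,95]),"y",np.percentile(y[m],[1,99]))
    for lo in range(140,205,10):
        m=(abs(y)<12)&(x>5)&(x<25)&(zz>=lo)&(zz<lo+10)
        if m.sum()>10:print("handle",lo,m.sum(),np.median(x[m]))
    # yaw of head back face
    m=(abs(y)<24)&(x>10)&(x<25)&(zz>220)&(zz<246)
    if m.sum()>30:print("back face slope deg",np.degrees(np.polyfit(y[m],x[m],1)[0]))
held(sys.argv[1])
E
python3 held.py w8
```

```text
top z 137.15259051620438 4525 x [-3.873 13.737] y [-16.7    16.612]
205 657 x [ 6.826 14.049 15.497] y [-21.866  21.109]
210 174 x [14.38  15.388 15.78 ] y [-23.562  22.385]
215 848 x [ 2.582 15.817 17.706] y [-26.03   25.168]
220 191 x [17.17  17.496 17.825] y [-25.317  24.87 ]
225 173 x [17.167 17.527 17.819] y [-25.564  24.796]
230 169 x [17.239 17.533 17.816] y [-25.319  24.758]
235 166 x [17.178 17.528 17.806] y [-25.796  24.593]
240 159 x [17.164 17.44  17.704] y [-25.43   24.543]
245 140 x [17.182 17.439 17.697] y [-25.418  24.513]
handle 140 805 13.311995044307295
handle 150 601 13.391746425163369
handle 160 493 13.369698703615967
handle 170 420 13.4148875766986
handle 180 342 13.42726050027191
handle 190 300 13.43706303418687
handle 200 406 13.947359440865153
back face slope deg 0.0677770134892303
```

Emit:
send_rows(
  rows=[
    {"offset": [-0.006, -0.002, 0], "twist": [-0.2, -0.35, 0]},
    {"offset": [-0.006, -0.002, 0.004], "twist": [0, -0.35, 0]},
    {"offset": [-0.004, -0.001, 0.01], "twist": [0, 0, 0]},
    {"offset": [0, 0, 0.015], "twist": [0, 0, 0]},
    {"offset": [0, 0, 0.01], "twist": [0, 0, 0]},
  ],
)

```text
t: 21.27
ee_pos: [651.1, 11.9, 389.6]
orientation: [0.175, 3.128, 0.001]
ft_force: [0.0, -0.3, -1.4]
width: 37.8
```

Emit:
send_rows(
  rows=[
    {"offset": [0, 0, 0.008], "twist": [0, 0, 0]},
    {"offset": [0, 0, 0.004], "twist": [0, 0, 0]},
    {"offset": [0, 0, 0], "twist": [0, 0, 0]},
    {"offset": [0, 0, 0], "twist": [0, 0, 0]},
    {"offset": [0, 0, 0], "twist": [0, 0, 0]},
  ],
)

```text
t: 21.68
ee_pos: [651.0, 11.5, 371.7]
orientation: [0.176, 3.135, 0.0]
ft_force: [0.5, 0.1, -1.0]
width: 38.2
```

```bash
cat > fin.py <<'E'
from h import *
delta(H(22.25,0.4,329.6),-6.4)
E
python3 fin.py
```

```text
t 21.6833 tcp [651.043  11.513 371.685] q [-0.001  0.497  1.594  0.     1.049 -1.46 ] F [ 0.527  0.119 -1.036] w 38.16837949003353
move mm / turn deg [ 3.584 -0.177 42.077] [ 0.018  0.116 -0.01 ]
```

Emit:
send_rows(
  rows=[
    {"offset": [0.0036, 0, 0.006], "twist": [0, 0.1, 0]},
    {"offset": [0, 0, 0.008], "twist": [0, 0, 0]},
    {"offset": [0, 0, 0.008], "twist": [0, 0, 0]},
    {"offset": [0, 0, 0.003], "twist": [0, 0, 0]},
    {"offset": [0, 0, 0], "twist": [0, 0, 0]},
  ],
)

```text
t: 22.1
ee_pos: [647.3, 12.1, 346.1]
orientation: [0.175, 3.133, 0.001]
ft_force: [-0.4, -0.9, -2.7]
width: 37.6
```

Emit:
send_rows(
  rows=[
    {"offset": [0, 0, 0], "twist": [0, 0, 0]},
    {"offset": [0, 0, 0], "twist": [0, 0, 0]},
    {"offset": [0, 0, 0], "twist": [0, 0, 0]},
    {"offset": [0, 0, 0], "twist": [0, 0, 0]},
    {"offset": [0, 0, 0], "twist": [0, 0, 0]},
  ],
)

```text
t: 22.52
ee_pos: [647.6, 12.1, 346.1]
orientation: [0.175, 3.133, 0.001]
ft_force: [0.2, -0.1, -1.9]
width: 38.5
```

```bash
python3 fin.py
```

```text
t 22.5167 tcp [647.561  12.14  346.074] q [ 0.     0.522  1.619  0.     0.997 -1.459] F [ 0.231 -0.076 -1.931] w 38.45467344926257
move mm / turn deg [ 0.025 -0.41  16.473] [0.039 0.198 0.008]
```

Emit:
send_rows(
  rows=[
    {"offset": [0, -0.0004, 0.004], "twist": [0, 0.2, 0]},
    {"offset": [0, 0, 0.004], "twist": [0, 0, 0]},
    {"offset": [0, 0, 0.002], "twist": [0, 0, 0]},
    {"offset": [0, 0, 0], "twist": [0, 0, 0]},
    {"offset": [0, 0, 0], "twist": [0, 0, 0]},
  ],
)

```text
t: 22.93
ee_pos: [647.6, 11.7, 335.4]
orientation: [0.175, 3.136, 0.001]
ft_force: [-0.1, -0.2, -2.1]
width: 37.8
```

```bash
python3 fin.py
python3 - <<'E'
from look import *
i,im,d,P=look("w9",{"lid":73.5,"boat_grip":94})
a=np.radians(HY);A=np.array([[np.cos(a),-np.sin(a)],[np.sin(a),np.cos(a)]]);q=(P[...,:2]-HO)@A;x,y=q[...,0],q[...,1];Z=P[...,2]
m=(Z>100)&(Z<113)&(abs(x+82)<25)&(abs(y)<25);print("grip",m.sum(),cv2.minAreaRect(q[m].astype(np.float32)),np.median(Z[m]))
for s in (-18,0,18):
  print(s,[(b,round(float(np.nanmedian(Z[(abs(y-s)<4)&(x>=b)&(x<b+2)])),1)) for b in range(-50,24,4) if ((abs(y-s)<4)&(x>=b)&(x<b+2)).sum()>2])
sc=optics.get_image("scene");si=optics.camera_info("scene");c=proj(si,H(22,0,75)).astype(int);print(c)
im2=cv2.resize(sc[0][c[1]-50:c[1]+40,c[0]-60:c[0]+60],None,fx=5,fy=5,interpolation=cv2.INTER_CUBIC)
im1=cv2.resize(im[90:250,220:430],(600,457));cv2.imwrite("pics/fin1.png",np.hstack([cv2.resize(im2,(400,300)),cv2.resize(im1,(394,300))]))
E
python3 held.py w9 | head -5
```

```text
t 22.9333 tcp [647.645  11.675 335.411] q [-0.     0.535  1.624  0.001  0.982 -1.46 ] F [-0.099 -0.167 -2.103] w 37.76810570125696
move mm / turn deg [0.106 0.05  5.811] [0.045 0.023 0.004]
boat_grip 0.85 [321.4  49.1] [544.093  21.815  94.   ]
grip 1481 ((-81.42816162109375, -0.2582664489746094), (21.549213409423828, 19.52013397216797), 0.08424986898899078) 107.65875001706297
-18 [(-50, 69.9), (-46, 69.4), (-42, 69.7), (-38, 70.0), (-34, 65.9), (-30, 66.0), (-26, 66.0), (-22, 66.3), (-18, 66.2), (-14, 68.3), (-10, 250.0), (-6, 250.1), (-2, 251.6), (2, 257.3), (6, 127.9), (10, 197.7), (14, 210.4), (18, 209.3), (22, 225.4)]
0 [(-50, 69.7), (-46, 69.9), (-42, 69.8), (-38, 69.7), (-34, 65.9), (-30, 65.8), (-26, 65.8), (-22, 66.3), (-18, 65.8), (-14, 67.1), (-10, 70.0), (-6, 249.8), (-2, 250.8), (2, 259.6), (6, 122.5), (10, 197.0), (14, 198.9), (18, 198.9), (22, 198.8)]
18 [(-50, 69.9), (-46, 69.8), (-42, 69.8), (-38, 70.1), (-34, 65.9), (-30, 65.9), (-26, 66.1), (-22, 66.2), (-18, 65.7), (-14, 68.7), (-10, 250.1), (-6, 250.5), (-2, 251.6), (2, 258.3), (6, 127.3), (10, 198.0), (14, 210.6), (18, 207.4), (22, 224.4)]
[341 234]
top z 137.1411637764136 4523 x [-3.879 13.785] y [-16.636  16.613]
205 659 x [ 6.505 13.998 15.549] y [-21.846  21.106]
210 172 x [14.934 15.418 16.366] y [-25.623  20.709]
215 843 x [ 2.87  15.764 17.726] y [-25.962  25.094]
220 190 x [17.223 17.495 17.868] y [-25.909  24.96 ]
```

View pics/fin1.png

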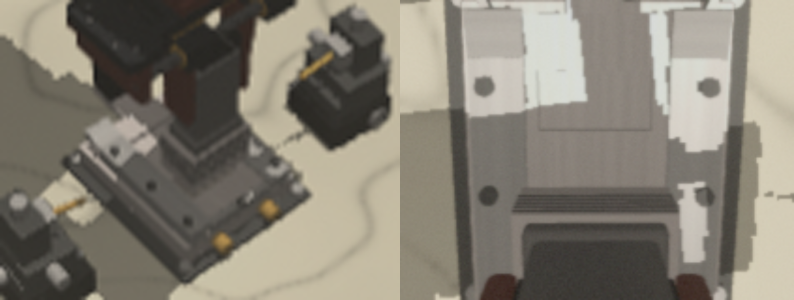

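Emit:
send_rows(
  rows=[
    {"offset": [0, 0, 0.002], "twist": [0, 0, 0]},
    {"offset": [0, 0, 0.002], "twist": [0, 0, 0]},
    {"offset": [0, 0, 0.001], "twist": [0, 0, 0]},
    {"offset": [0, 0, 0], "twist": [0, 0, 0]},
    {"offset": [0, 0, 0], "twist": [0, 0, 0]},
  ],
)

```text
t: 23.55
ee_pos: [647.8, 11.7, 330.6]
orientation: [0.175, 3.135, 0.001]
ft_force: [0.9, 0.8, -2.4]
width: 37.9
```

```bash
python3 fin.py
```

```text
t 23.55 tcp [647.826  11.709 330.574] q [-0.     0.541  1.627  0.001  0.972 -1.46 ] F [ 0.859  0.793 -2.362] w 37.91764847435502
move mm / turn deg [ 0.281 -0.001  0.974] [0.05  0.092 0.009]
```

Emit:
send_rows(
  rows=[
    {"offset": [0.0001, 0, 0.0009], "twist": [0.05, 0.09, 0]},
    {"offset": [0, 0, 0], "twist": [0, 0, 0]},
    {"offset": [0, 0, 0], "twist": [0, 0, 0]},
    {"offset": [0, 0, 0], "twist": [0, 0, 0]},
    {"offset": [0, 0, 0], "twist": [0, 0, 0]},
  ],
)

```text
t: 23.97
ee_pos: [647.8, 11.7, 329.6]
orientation: [-0.175, -3.137, 0.0]
ft_force: [0.0, -0.1, -3.2]
width: 38.0
```

Emit:
send_rows(
  rows=[
    {"offset": [0, 0, 0], "twist": [0, 0, 0]},
    {"offset": [0, 0, 0], "twist": [0, 0, 0]},
    {"offset": [0, 0, 0], "twist": [0, 0, 0]},
    {"offset": [0, 0, 0], "twist": [0, 0, 0]},
    {"offset": [0, 0, 0], "twist": [0, 0, 0]},
  ],
)

```text
t: 24.38
ee_pos: [647.8, 11.7, 329.8]
orientation: [0.175, 3.136, 0.0]
ft_force: [0.0, 1.1, -2.5]
width: 38.1
```

```bash
python3 fin.py
python3 - <<'E'
from look import *
i,im,d,P=look("w10",{});a=np.radians(HY);A=np.array([[np.cos(a),-np.sin(a)],[np.sin(a),np.cos(a)]]);q=(P[...,:2]-HO)@A;x,y=q[...,0],q[...,1];Z=P[...,2]
m=(Z>100)&(Z<113)&(abs(x+82)<25)&(abs(y)<25);print("grip",cv2.minAreaRect(q[m].astype(np.float32)))
m=(abs(y)<12)&(x>10)&(x<25)&(Z>180)&(Z<200);print("lamp top-113",np.median(Z[m])-113)
m=(abs(y)<24)&(x<-35)&(x>-50)&(Z<75);print("plate",np.median(Z[m]))
E
python3 held.py w10 | grep -E "top|22|slope"
```

```text
t 24.3833 tcp [647.806  11.727 329.816] q [-0.     0.543  1.627 -0.     0.972 -1.459] F [ 0.015  1.132 -2.5  ] w 38.05955345182842
move mm / turn deg [ 0.257 -0.016  0.215] [0.001 0.014 0.004]
grip ((-81.72761535644531, -0.33579254150390625), (22.028451919555664, 19.7429256439209), 0.43373754620552063)
lamp top-113 80.09098170775155
plate 69.78353759762007
top z 137.13698567640895 4527 x [-3.864 13.79 ] y [-16.661  16.643]
220 183 x [17.22  17.495 17.827] y [-25.796  24.784]
225 180 x [17.202 17.502 17.843] y [-25.38   24.999]
230 164 x [17.223 17.532 17.803] y [-25.692  24.695]
250 927 x [ 2.618 18.65  28.922] y [-34.897  34.849]
255 791 x [15.835 22.366 28.816] y [-25.694  25.971]
back face slope deg 0.039863938244691116
```

```bash
python3 -c "
from h import *
print(ctrl.close_job());print(ctrl.get_obs()['t'])"
```

```text
the job is handed in; nothing more can be done
None
the job is handed in; nothing more can be done
```

I slid the boat fully home between the rails and let it go. I then lifted the lamp from its stand, carried it over above the positioners, and handed in while still holding it over the lid, at about 24.4 s.

- **Boat:** the wrist camera put the grip at 81.4 to 82.0 mm behind the holder's centre (82 mm when home). The plate ran up to the end stop, and after release the package was in its pocket. When I pushed it against the stop, the force settled at about 7 N.
- **Lamp:** it was upright to within about 0.1°, and I kept its yaw within about 0.3° of the lid's. It was centred on the lid to within about 0.5 mm by my measurements.
- **Gap above the lid:** the arm pose gives about 6.2 mm and the depth image about 6.8 mm. I left it there and did not correct the small difference.
- **Disagreements:**
  - The network's lid point was about 2 to 3 mm off the depth measurement of the package. I used the depth measurement.
  - Repeated camera readings of the boat's position differed by about 0.6 mm.
- **Contact:** the force readings showed no sign of the lamp or fingers touching the package or the positioners. At the end I did not check the bystander objects one by one.

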